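# Pack the tank fittings caddy

## Task

Pack the fittings for the tank into the steel caddy: the tall hose tail, the large cap, the hexagonal nut and the square-flanged pipe spool each go into the pocket of their own outline (tail in the smaller round one, cap in the larger round one), the same way up as they stand now and seated flat inside the rim. Set each one down, do not drop it. The shorter hose tail and the smaller cap belong to another tank: leave them standing where they are on the mat.

Things in the scene. Friction and masses are not known exactly. Their poses are not given: they have to be found in the camera images.
- hose_tail: The tall hose tail, stainless steel: a round foot flange, diameter 51, 7 thick, with a plain 26 mm round tube on it (thin barbs near its top), 68 mm high in all, dark bore on top; 0.15 to 0.3 kg. Loose, upright on a 4 mm thick black mat. Origin: centre of its underside, z up.
- big_cap: The large cap, stainless steel: a round disc, diameter 72, 8 mm thick, with an 18 mm round pull knob standing on its middle, up to 44 mm above its underside; 0.2 to 0.4 kg. Loose, upright on a 4 mm thick black mat. Origin: centre of its underside, z up.
- hex_nut: The hexagonal nut, stainless steel, 50 mm across flats, 58 across corners, 40 high, with a wide upright through hole; its own +x axis points at the middle of a flat; 0.2 to 0.4 kg. Loose, upright on a 4 mm thick black mat. Origin: centre of its underside, z up.
- spool: The pipe spool, stainless steel: a level 28 mm round pipe along its own x axis, 80 mm long over all, with a square flange 56 by 56 by 8 mm at each end, resting on the flanges' edges; pipe centre line 28 mm above the origin; 64 mm of pipe is bare between the flanges; 0.3 to 0.6 kg. Loose, upright on a 4 mm thick black mat. Origin: centre of its underside, z up.
- short_tail: The short hose tail, a look-alike that stays: same 51 mm flange, 26 mm tube and barbs as the tall one but only 42 mm high. Loose, upright on a 4 mm thick black mat. Origin: centre of its underside, z up.
- small_cap: The small cap, a look-alike that stays: same 18 mm knob to 44 mm height as the large one but its disc is only 52 mm in diameter. Loose, upright on a 4 mm thick black mat. Origin: centre of its underside, z up.
- pocket_tail: The smaller round pocket, 67 mm inside, for the tall hose tail. Fixed. Origin: centre of its grey 108 mm square plate's underside, 3 mm above the table, z up. Pocket floor 4 mm above the origin; white rim 4 mm thick, 8 mm higher. One of four plates, 112 mm apart in a 2 by 2 block, order varies, in a 236 mm square steel caddy with a 14 mm high edge.
- pocket_cap: The larger round pocket, 88 mm inside, for the large cap. Fixed. Origin: centre of its grey 108 mm square plate's underside, 3 mm above the table, z up. Pocket floor 4 mm above the origin; white rim 4 mm thick, 8 mm higher. One of four plates, 112 mm apart in a 2 by 2 block, order varies, in a 236 mm square steel caddy with a 14 mm high edge.
- pocket_nut: The hexagonal pocket, 66 mm across flats, for the nut at any yaw. +x: middle of a flat. Fixed. Origin: centre of its grey 108 mm square plate's underside, 3 mm above the table, z up. Pocket floor 4 mm above the origin; white rim 4 mm thick, 8 mm higher. One of four plates, 112 mm apart in a 2 by 2 block, order varies, in a 236 mm square steel caddy with a 14 mm high edge.
- pocket_spool: Rectangular pocket, inside 96 mm (own x) by 72 mm (own y), for the pipe spool, pipe along x. Fixed. Origin: centre of its grey 108 mm square plate's underside, 3 mm above the table, z up. Pocket floor 4 mm above the origin; white rim 4 mm thick, 8 mm higher. One of four plates, 112 mm apart in a 2 by 2 block, order varies, in a 236 mm square steel caddy with a 14 mm high edge.
Not all that is in view belongs to the job. What is shaped like the spool but blue or orange is not meant.

How it is judged:
At the end, for the whole second after the job is handed in: Each fitting flat (0.1 rad) on the floor (4 mm) of its own pocket, within 13 mm of its centre, the spool within 0.35 rad of the pocket's long axis; short tail and small cap upright within 30 mm of their start; all at rest (horizontal distance between hose_tail and pocket_tail below 0.013 m and z of hose_tail in the frame of pocket_tail between 0.001 and 0.008 m and angle between each of hose_tail, big_cap, hex_nut, spool, short_tail, small_cap's own z axis and vertical below 0.1 rad and linear speed of each of hose_tail, big_cap, hex_nut, spool, short_tail, small_cap below 0.02 m/s and angular speed of each of hose_tail, big_cap, hex_nut, spool below 0.2 rad/s and horizontal distance between big_cap and pocket_cap below 0.013 m and z of big_cap in the frame of pocket_cap between 0.001 and 0.008 m and horizontal distance between hex_nut and pocket_nut below 0.013 m and z of hex_nut in the frame of pocket_nut between 0.001 and 0.008 m and horizontal distance between spool and pocket_spool below 0.013 m and z of spool in the frame of pocket_spool between 0.001 and 0.008 m and angle between the x axis of spool and the x axis of pocket_spool, either way round below 0.35 rad and distance of each of short_tail, small_cap from where it was at the start of the episode below 0.03 m); the robot touches nothing.
It fails at once if a fitting is dropped or thrown: it moves faster than 0.7 m/s with no finger on it (a fall of about 25 mm) ((contact force between the fingers and hose_tail below 0.01 N and linear speed of hose_tail above 0.7 m/s) or (contact force between the fingers and big_cap below 0.01 N and linear speed of big_cap above 0.7 m/s) or (contact force between the fingers and hex_nut below 0.01 N and linear speed of hex_nut above 0.7 m/s) or (contact force between the fingers and spool below 0.01 N and linear speed of spool above 0.7 m/s)).
It fails at once if the short tail or the small cap is moved more than 30 mm or tipped over ((distance of short_tail from where it was at the start of the episode above 0.03 m or angle between short_tail's own z axis and vertical above 0.5 rad) or (distance of small_cap from where it was at the start of the episode above 0.03 m or angle between small_cap's own z axis and vertical above 0.5 rad)).
It also fails if it takes over 104 s, if anything falls off the work surface, if the arm or the gripper's body presses on something with over 40 N, if the wrist force passes 120 N, or if a joint passes its speed limit or range.

## Robot

A 7-joint arm with a two-finger parallel gripper is mounted at the origin on the work surface. World frame = base frame: x ahead of the robot, y to its left, z up, the work surface at z = 0. Lengths are in m, angles in rad, forces in N, time in s.
With the tool pointing down it reaches from about 0.4 to 0.75 m from the base axis. Payload 19.5 kg.
Tool frame: the origin (TCP) lies on the front face of the gripper's body, between the roots of the fingers; the fingertips stand 73 mm ahead of it and the grasp point (between the pads) lies 54 mm ahead of it (env.tcp_to_tips is the distance from the TCP to the fingertips, in m); z points along the fingers, x is the direction in which the jaws open and shut, and the axes are right-handed (so a half turn about z gives the same grasp; the last joint's range is limited). The gripper opens to 85 mm and grips with 20 to 120 N. Pads are 22 mm wide; open, the fingers measure 114 mm over their backs; the gripper's body (76 mm by 85 mm) begins 54 mm behind the grasp point. The pads swing forward as they close: fully open they stand 13 mm farther back than shut.
Start: joints at [1.113, 0.707, -0.028, 1.485, 0.022, 0.951, -0.075], TCP at [0.232, -0.526, 0.304] pointing down, gripper open.
Joint ranges: [-2.71, 2.71], [-0.32, 2.16], [-1.57, 1.52], [0, 2.45], [-1.46, 4.6], [0, 2.02], [-2.83, 2.83]. Speed limits (rad/s): [1.89, 1.89, 2.57, 2.57, 3.01, 3.01, 3.01].

## Interface

Orientations are given as a rotation vector (axis times angle).
In Python, from station import env gives the robot as it stands. The module is installed in compiled form; this text tells all that it offers.
- The arm moves only by the tool step_arm, never from a script. Its argument "deltas" is a list of rows, each a list of 6 numbers: the shift along the tool's x, y, z in cm, then the turn, a rotation vector about the tool's x, y, z in degrees. A call has 1 to 12 rows; each row shifts and turns the pose as measured when the row begins, along the tool's axes as they then stand; what a row does not reach is not made up. A row lasts 1/10 s, in which the tool goes at most 50 mm and 8.59 degrees, less where a joint would pass 70% of its speed; a pose out of reach is approached as far as the arm can. A call with a gripper value outside its range is refused whole. "grip" is the opening, from -1 (shut) to 1 (fully open), set as the call begins (left out, the last holds). The fingers move at their own pace and stop on an object; "grip_force" is the grip in N (left out, the last holds). Time passes only in rows, so rows that do not move let the fingers close. It gives the time, the measured TCP pose, the force and the opening at its end, in the units of the state.
- env.get_state(): the state, without advancing time (a new reading comes with each control period).
- env.get_image(name): name is "side" or "top"; returns the picture (400x640x3 uint8, blue, green, red); there is no depth.
- env.camera_model(name): a dict with "fx", "fy", "cx", "cy" (pixels), "world_from_camera" (4x4, takes a point from camera to world coordinates). Camera axes: x right, y up, looking along -z (the intrinsics and any distortion apply to the point x, -y, -z); pixel columns grow to the right and rows downward; lengths in m; the calibration is good to about 2 mm. A picture is of the moment at which its call begins. camera_model takes no time and is no camera call.
- env.sign_off(): hands the job in, once; it reports no verdict.
The state is a dict: "time": time; "q": joint angles; "dq": joint speeds; "effort": joint torques, N m; "eef_pos": TCP position; "ee_rot": TCP orientation; "wrist_force": force on the tool from outside, world axes, zero at the start; "torque": the same for the moment, N m; "grip_width": finger opening in m.
Only numpy, scipy, OpenCV 4.12 (cv2) and the standard library are available. Lean on these libraries where they do the work, as an engineer would, in place of code of your own. Each camera call takes 0.05 s, during which the arm holds its last target.

## Working session

There is one attempt and no reset: what is moved stays moved. The work goes in short steps, Python scripts to look and compute and a tool call to move; the robot and the scene stay as the last step left them, time stands still between calls to the robot, and variables do not carry over. Pictures are saved under pics/ and viewed, and the job is handed in when it is done.

Besides the shell and the picture viewer there is one more tool, called after "Call:" by a JSON object that holds its "api" and its "payload". step_arm: Moves the arm, as the interface text tells. Its arguments: {"type":"object","properties":{"deltas":{"type":"array"},"grip":{"type":"number"},"grip_force":{"type":"number"}},"required":["deltas"]}

```bash
mkdir -p pics; ls; python3 - <<'E'
from station import env
import cv2, json
s=env.get_state(); print(s)
for n in ("side","top"):
    im=env.get_image(n); cv2.imwrite(f"pics/{n}0.png",im)
    m=env.camera_model(n); print(n,m)
E
```

```text
pics
{'time': 0.0, 'q': array([ 1.11332275,  0.70712487, -0.02761872,  1.48500293,  0.02202762,
        0.95089453, -0.0754845 ]), 'dq': array([-0.00050763, -0.00070541, -0.00123822, -0.00035241, -0.00135863,
        0.00278158, -0.00043353]), 'effort': array([ 1.90123310e-04, -8.83218384e+01,  1.23498391e+00, -2.36169595e+01,
        1.69679249e-02,  6.36875076e-03,  1.10445481e-05]), 'eef_pos': array([ 0.23216329, -0.52584366,  0.30341392]), 'ee_rot': array([-2.63165552e+00,  1.71477051e+00,  1.52992152e-03]), 'wrist_force': array([ 0.40901018,  0.94518133, -0.88272312]), 'torque': array([-0.02365438, -0.01982666,  0.02108702]), 'grip_width': 0.08569320237549385}
side {'fx': 386.4823861280276, 'fy': 386.4823861280276, 'cx': 323.2903851471746, 'cy': 194.8270689849015, 'world_from_camera': array([[-0.99794138,  0.05165352, -0.03801204,  0.43118834],
       [-0.06117548, -0.58878948,  0.80596806,  0.95071249],
       [ 0.01925   ,  0.80663428,  0.59073731,  0.74241136],
       [ 0.        ,  0.        ,  0.        ,  1.        ]])}
top {'fx': 407.3919025401234, 'fy': 407.3919025401234, 'cx': 320.0183004200201, 'cy': 197.7926256867662, 'world_from_camera': array([[ 0.02685184,  0.98304744, -0.18137453,  0.30474872],
       [-0.99956338,  0.02864211,  0.00725811, -0.01562999],
       [ 0.01233002,  0.18110044,  0.98338731,  0.98637921],
       [ 0.        ,  0.        ,  0.        ,  1.        ]])}
```

View pics/side0.png

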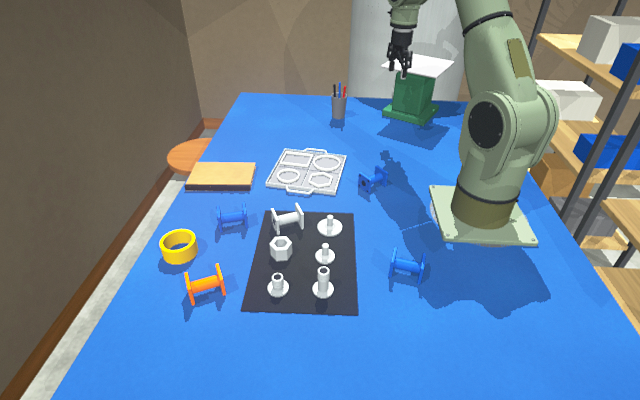

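View pics/top0.png

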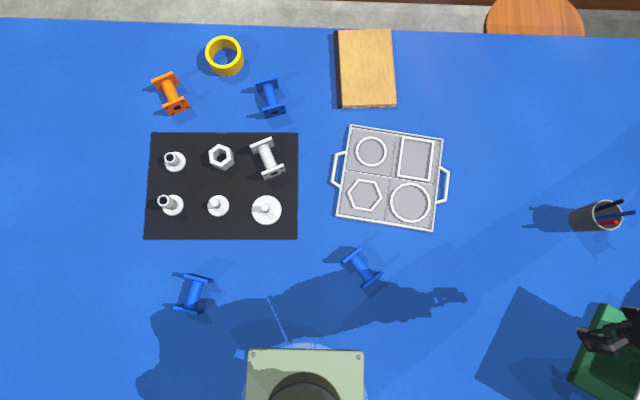

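The pictures show the mat on the robot's left: short tail at (175,160), tall tail at (168,204), nut at (221,157), small cap at (218,206), spool at (268,158) and large cap at (266,209) in the top view. The caddy is at about (390,178). I'll enlarge both views to read the pixels.

```bash
python3 - <<'E'
import cv2
def crop(n,x0,y0,x1,y1,k,out):
    im=cv2.imread(f"pics/{n}0.png")[y0:y1,x0:x1]
    im=cv2.resize(im,None,fx=k,fy=k,interpolation=cv2.INTER_CUBIC)
    for x in range((x0//10+1)*10,x1,10):
        cv2.putText(im,str(x),((x-x0)*k,8),0,.3,(0,255,255),1); cv2.line(im,((x-x0)*k,10),((x-x0)*k,14),(0,255,255),1)
    for y in range((y0//10+1)*10,y1,10):
        cv2.putText(im,str(y),(0,(y-y0)*k+4),0,.3,(0,255,255),1); cv2.line(im,(20,(y-y0)*k),(24,(y-y0)*k),(0,255,255),1)
    cv2.imwrite(f"pics/{out}.png",im)
crop("top",142,130,302,242,5,"t_mat")
crop("top",325,118,455,238,5,"t_cad")
crop("side",240,205,362,305,6,"s_mat")
crop("side",260,142,355,206,8,"s_cad")
E
```

```text
(no output)
```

View pics/t_mat.png

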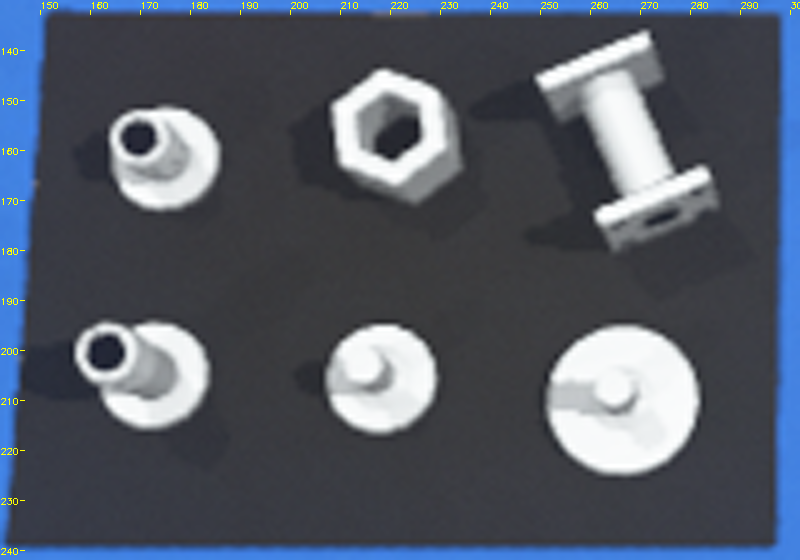

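View pics/t_cad.png

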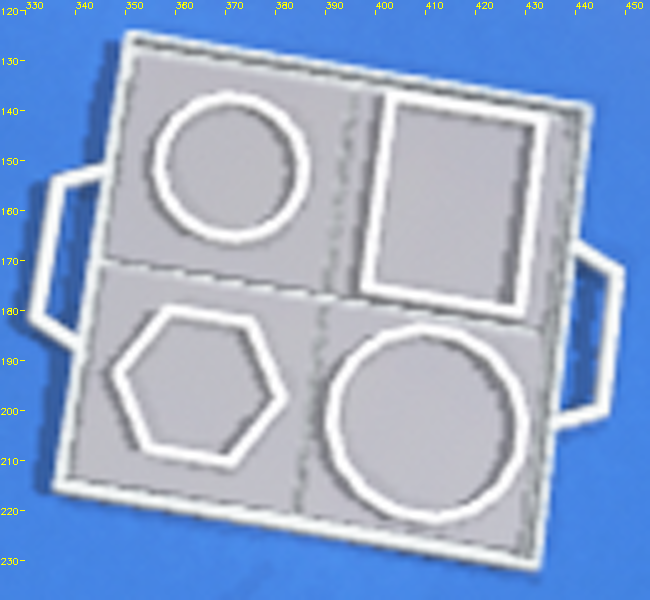

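View pics/s_mat.png

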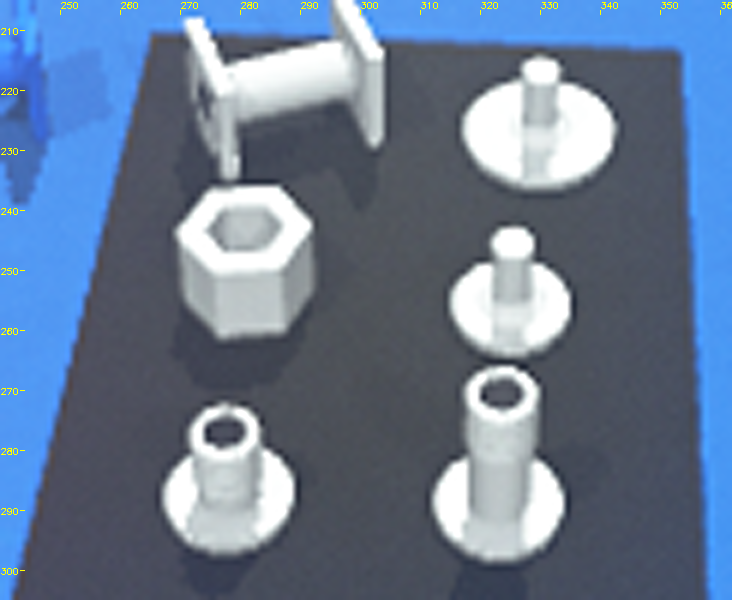

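View pics/s_cad.png

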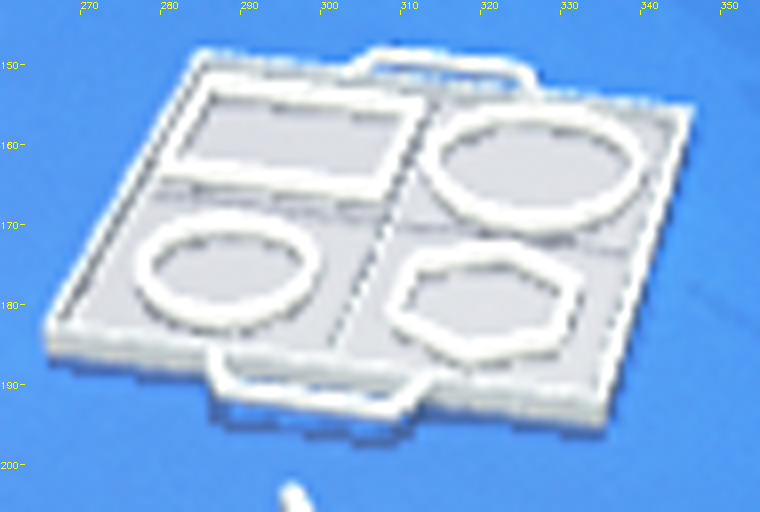

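```bash
cat > h.py <<'E'
import numpy as np
CAM={'side':(386.4823861280276,323.2903851471746,194.8270689849015,np.array([[-0.99794138,0.05165352,-0.03801204,0.43118834],[-0.06117548,-0.58878948,0.80596806,0.95071249],[0.01925,0.80663428,0.59073731,0.74241136]])),
'top':(407.3919025401234,320.0183004200201,197.7926256867662,np.array([[0.02685184,0.98304744,-0.18137453,0.30474872],[-0.99956338,0.02864211,0.00725811,-0.01562999],[0.01233002,0.18110044,0.98338731,0.98637921]]))}
def ray(c,p):
    f,cx,cy,T=CAM[c]; d=T[:,:3]@np.array([(p[0]-cx)/f,-(p[1]-cy)/f,-1.]); return T[:,3],d/np.linalg.norm(d)
def atz(c,p,z):
    o,d=ray(c,p); return o+d*(z-o[2])/d[2]
def tri(pt,ps):
    A=np.zeros((3,3));b=np.zeros(3)
    for c,p in (('top',pt),('side',ps)):
        o,d=ray(c,p);M=np.eye(3)-np.outer(d,d);A+=M;b+=M@o
    X=np.linalg.solve(A,b); e=[np.linalg.norm((np.eye(3)-np.outer(d,d))@(X-o)) for o,d in(ray('top',pt),ray('side',ps))]
    return X,max(e)
def proj(c,X):
    f,cx,cy,T=CAM[c]; q=T[:,:3].T@(np.asarray(X)-T[:,3]); return np.array([cx+f*q[0]/-q[2],cy-f*q[1]/-q[2]])
E
python3 - <<'E'
from h import *
np.set_printoptions(precision=4,suppress=True)
D={'tail_bore .072':((163.4,200.4),(323.7,270.5),.072),'tail_fl .011':((173.2,205.2),(323.1,288.3),.011),'nut .044':((220.2,156),(280.8,243.2),.044),
'cap knob .048':((265.2,207.6),(330.2,216.7),.048),'cap disc .012':((266.5,209.8),(329.9,226.7),.012),
'p_tail .015':((371.3,151.3),(288.5,175.5),.015),'p_cap':((410.5,202.5),(326.6,162.75),.015),'p_spool':((416,158.9),(296.9,159.1),.015),'p_nut':((364.7,195.2),(320.9,179.4),.015)}
for k,(a,b,z) in D.items():
    X,e=tri(a,b); print(k,X,'err',round(e,4),'T',atz('top',a,z)[:2],'S',atz('side',b,z)[:2])
print('spool',atz('top',(267.1,155.6),.06)); print('short',atz('top',(169.6,157.6),.046),'smallcap',atz('top',(218.4,205.7),.012))
C=[atz('top',(142+x/5,130+y/5),.06)[:2] for x,y in((537,75),(648,32),(604,224),(713,181))]
print(C, 'axis',(C[0]+C[1]-C[2]-C[3])/2)
R=[atz('top',(325+x/5,118+y/5),.015)[:2] for x,y in((387,90),(550,115),(523,320),(360,293))]
v=(R[0]+R[1]-R[2]-R[3])/2;w=(R[0]+R[3]-R[1]-R[2])/2;print(R,'long',v,np.linalg.norm(v),np.degrees(np.arctan2(v[1],v[0])),'short',w,np.linalg.norm(w))
H=[atz('top',(142+x/5,130+y/5),.044)[:2] for x,y in((385,70),(332,103),(340,166),(397,190),(452,152),(443,92))]
c=np.mean(H,0);print('nut',c,[np.round((np.linalg.norm(h-c),np.degrees(np.arctan2(*(h-c)[::-1]))),3) for h in H])
H=[atz('top',(325+x/5,118+y/5),.015)[:2] for x,y in((162,303),(253,317),(290,397),(235,467),(143,455),(108,377))]
c=np.mean(H,0);print('pnut',c,[np.round((np.linalg.norm(h-c),np.degrees(np.arctan2(*(h-c)[::-1]))),3) for h in H])
import cv2
im=cv2.imread('pics/side0.png')[195:245,260:320];im=cv2.resize(im,None,fx=12,fy=12,interpolation=cv2.INTER_CUBIC);cv2.imwrite('pics/s_spool.png',im)
E
```

```text
tail_bore .072 [0.4561 0.3325 0.0726] err 0.0009 T [0.457  0.3327] S [0.4552 0.3322]
tail_fl .011 [0.4559 0.3318 0.0095] err 0.0005 T [0.4561 0.3312] S [0.4554 0.3331]
nut .044 [0.5736 0.219  0.0427] err 0.0001 T [0.5731 0.2186] S [0.5734 0.2204]
cap knob .048 [0.4505 0.1046 0.047 ] err 0.0005 T [0.4509 0.1044] S [0.45  0.106]
cap disc .012 [0.4506 0.1058 0.0108] err 0.0008 T [0.4512 0.1056] S [0.4497 0.1074]
p_tail .015 [ 0.6046 -0.1471  0.0124] err 0.001 T [ 0.6048 -0.1468] S [ 0.603  -0.1427]
p_cap [ 0.4788 -0.2433  0.0116] err 0.0005 T [ 0.4787 -0.2426] S [ 0.4781 -0.2375]
p_spool [ 0.5887 -0.2583  0.012 ] err 0.0009 T [ 0.5887 -0.2577] S [ 0.5871 -0.2528]
p_nut [ 0.4926 -0.1313  0.0136] err 0.0011 T [ 0.4935 -0.1312] S [ 0.4914 -0.1288]
spool [0.5729 0.1047 0.06  ]
short [0.565  0.3378 0.046 ] smallcap [0.4579 0.2221 0.012 ]
[array([0.5976, 0.1478]), array([0.6204, 0.0965]), array([0.5262, 0.1124]), array([0.5484, 0.0625])] axis [0.0717 0.0347]
[array([ 0.647 , -0.2245]), array([ 0.6365, -0.306 ]), array([ 0.5311, -0.2902]), array([ 0.5423, -0.2102])] long [ 0.1051 -0.0151] 0.10612656255071592 -8.164785163062543 short [0.0109 0.0807] 0.0814384880994675
nut [0.5738 0.2184] [array([ 0.03 , 10.131]), array([ 0.032, 67.982]), array([  0.03 , 129.604]), array([   0.03, -171.04]), array([   0.031, -109.795]), array([  0.03, -50.9 ])]
pnut [ 0.4937 -0.1312] [array([ 0.045, 24.087]), array([  0.044, -37.086]), array([  0.045, -95.535]), array([   0.043, -155.6  ]), array([  0.044, 142.672]), array([ 0.044, 86.113])]
```

View pics/s_spool.png

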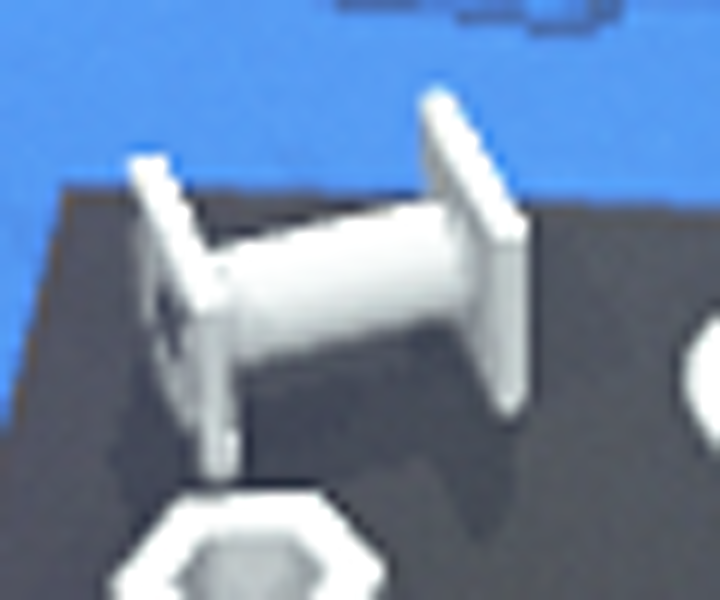

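```bash
cat >> h.py <<'E'
def plan(x,y,z,yaw,rows=None):
    """remaining tool deltas to a pointing-down target; yaw of tool x, deg (mod 180)"""
    from station import env
    from scipy.spatial.transform import Rotation as Ro
    s=env.get_state(); R=Ro.from_rotvec(s['ee_rot']).as_matrix(); p=s['eef_pos']
    ps=np.degrees(np.arctan2(R[1,0],R[0,0])); dy=(yaw-ps+90)%180-90
    d=R.T@(np.array([x,y,z])-p)*100
    print('t',round(s['time'],2),'tcp',np.round(p,4),'yaw',round(ps,1),'tilt',np.round(np.degrees(np.arccos(-R[2,2])),2),'w',round(s['grip_width'],4),'F',np.round(s['wrist_force'],1),'q1,7',np.round(s['q'][[0,6]],2))
    # tilt correction in tool frame: make tool z = -world z
    zt=R.T@np.array([0,0,-1.]); tc=np.degrees(np.cross([0,0,1.],zt))
    print(' tool cm',np.round(d,2),'rot z deg',round(-dy,1),'tilt fix',np.round(tc[:2],2),'| world d mm',np.round((np.array([x,y,z])-p)*1000,1))
E
python3 - <<'E'
from h import *
np.set_printoptions(precision=4,suppress=True)
X,e=tri((267.1,155.6),(287,211.7));print('spool top',X,e)
C=[atz('side',(260+x/12,195+y/12),.06)[:2] for x,y in((128,160),(195,310),(448,90),(525,240))]
v=(C[0]+C[1]-C[2]-C[3])/2;print(np.mean(C,0),v,np.degrees(np.arctan2(v[1],v[0])))
from station import env;print(env.tcp_to_tips)
plan(.4507,.105,.2,13)
E
```

```text
spool top [0.5731 0.1051 0.0572] 0.0005932801981496919
[0.5718 0.1079] [0.0722 0.0325] 24.250980588167828
0.0726
t 0.1 tcp [ 0.2322 -0.5259  0.3035] yaw -66.2 tilt 0.05 w 0.0854 F [-0.6  0.1 -0.8] q1,7 [ 1.11 -0.08]
 tool cm [-48.87 -45.47  10.39] rot z deg -79.2 tilt fix [0.   0.05] | world d mm [ 218.5  630.9 -103.5]
```

Call:
{"api": "step_arm", "payload": {"deltas": [[0,-5,0,0,0,-5],[0,-5,0,0,0,-5],[0,-5,0,0,0,-5],[0,-5,0,0,0,-5],[0,-5,0,0,0,-5],[0,-5,0,0,0,-5],[0,-5,0,0,0,-5],[0,-5,0,0,0,-5],[0,-5,0,0,0,-5],[0,-5,0,0,0,-5],[0,-5,0,0,0,-5],[0,-5,0,0,0,-5]]}}

```text
time: 1.3
eef_pos: [0.5838, -0.079, 0.2984]
ee_rot: [-3.138, 0.125, 0.011]
wrist_force: [0.9, -0.1, 0.1]
grip_width: 0.0851
```

```bash
python3 -c "
from h import *
plan(.4507,.105,.19,13)"
```

```text
t 1.3 tcp [ 0.5838 -0.079   0.2984] yaw -4.6 tilt 0.42 w 0.0851 F [ 0.9 -0.1  0.1] q1,7 [ 0.2  -0.18]
 tool cm [-14.65 -17.28  10.95] rot z deg -17.6 tilt fix [-0.02  0.42] | world d mm [-133.1  184.  -108.4]
```

Call:
{"api": "step_arm", "payload": {"deltas": [[-2.4,-2.9,1.8,0,0,0],[-2.4,-2.9,1.8,0,0,0],[-2.4,-2.9,1.8,0,0,0],[-2.4,-2.9,1.8,0,0,0],[-2.4,-2.9,1.8,0,0,0],[-2.4,-2.9,1.8,0,0,0],[0,0,0,0,0,-8],[0,0,0,0,0,-8]]}}

```text
time: 2.1
eef_pos: [0.4453, 0.1207, 0.1867]
ee_rot: [-3.117, -0.346, 0.012]
wrist_force: [0.3, -0.1, 0.0]
grip_width: 0.0855
```

```bash
python3 -c "
from h import *
plan(.4507,.105,.092,13)"
```

```text
t 2.1 tcp [0.4453 0.1207 0.1867] yaw 12.7 tilt 0.56 w 0.0855 F [ 0.3 -0.1  0. ] q1,7 [-0.21 -0.46]
 tool cm [0.25 1.71 9.46] rot z deg -0.3 tilt fix [-0.38  0.41] | world d mm [  5.4 -15.7 -94.7]
```

Call:
{"api": "step_arm", "payload": {"deltas": [[0.2,1.7,1,-0.4,0.4,0],[0,0,3,0,0,0],[0,0,3,0,0,0],[0,0,0,0,0,0]], "grip": 0.1, "grip_force": 40}}

```text
time: 2.5
eef_pos: [0.4511, 0.1049, 0.1146]
ee_rot: [-3.121, -0.359, -0.001]
wrist_force: [-0.1, -0.3, 0.7]
grip_width: 0.0471
```

```bash
python3 -c "
from h import *
plan(.4507,.105,.092,13)
from station import env
import cv2
im=env.get_image('side');cv2.imwrite('pics/s1.png',cv2.resize(im[150:320,230:400],None,fx=3.5,fy=3.5,interpolation=2))
"
```

```text
t 2.5 tcp [0.4511 0.1049 0.1146] yaw 13.1 tilt 0.05 w 0.0471 F [-0.1 -0.3  0.7] q1,7 [-0.24 -0.48]
 tool cm [-0.03 -0.02  2.26] rot z deg 0.1 tilt fix [-0.01 -0.05] | world d mm [ -0.4   0.1 -22.6]
```

View pics/s1.png

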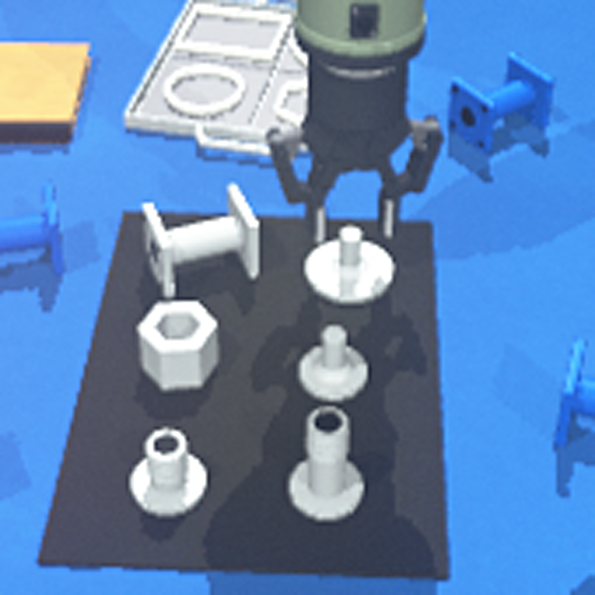

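The open fingers straddle the cap's knob, with tips at about (320,235) and (388,235) and the knob at (350,240) in the crop. I'll descend and grip.

Call:
{"api": "step_arm", "payload": {"deltas": [[0,0,1.2,0,0,0],[0,0,1,0,0,0],[0,0,0,0,0,0]]}}

```text
time: 2.85
eef_pos: [0.4524, 0.1054, 0.0966]
ee_rot: [-3.12, -0.358, -0.008]
wrist_force: [0.1, 0.2, 0.4]
grip_width: 0.0469
```

Call:
{"api": "step_arm", "payload": {"deltas": [[0,0,0,0,0,0],[0,0,0,0,0,0],[0,0,0,0,0,0],[0,0,0,0,0,0],[0,0,0,0,0,0]], "grip": -1, "grip_force": 60}}

```text
time: 3.35
eef_pos: [0.4529, 0.1054, 0.099]
ee_rot: [-3.12, -0.357, -0.011]
wrist_force: [-0.1, -0.6, -2.2]
grip_width: 0.0159
```

Call:
{"api": "step_arm", "payload": {"deltas": [[0,0,-1,0,0,0],[0,0,-2,0,0,0],[0,0,-3,0,0,0],[0,0,-2,0,0,0]]}}

```text
time: 3.75
eef_pos: [0.4512, 0.1051, 0.1814]
ee_rot: [3.121, 0.359, 0.004]
wrist_force: [0.3, 0.1, -3.5]
grip_width: 0.0153
```

```bash
python3 -c "
from h import *
plan(.4788,-.2427,.2,-18)
from station import env
import cv2
im=env.get_image('side');cv2.imwrite('pics/s2.png',cv2.resize(im[130:300,230:400],None,fx=3.5,fy=3.5,interpolation=2))
"
```

```text
t 3.75 tcp [0.4512 0.1051 0.1814] yaw 13.1 tilt 0.13 w 0.0153 F [ 0.3  0.1 -3.5] q1,7 [-0.18 -0.45]
 tool cm [-5.21 34.5  -1.86] rot z deg 31.1 tilt fix [ 0.02 -0.13] | world d mm [  27.6 -347.8   18.6]
```

View pics/s2.png

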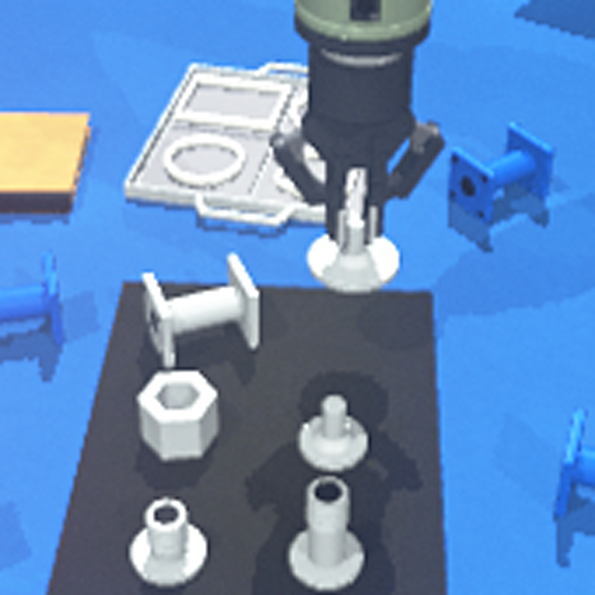

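Call:
{"api": "step_arm", "payload": {"deltas": [[-0.3,2.5,0,0,0,0],[-0.6,4.2,0,0,0,0],[-0.6,4.2,0,0,0,0],[-0.6,4.2,0,0,0,0],[-0.6,4.2,0,0,0,0],[-0.6,4.2,0,0,0,0],[-0.6,4.2,0,0,0,0],[-0.4,3,0,0,0,0],[-0.2,1.5,0,0,0,0],[0,0,0,0,0,0]]}}

```text
time: 4.8
eef_pos: [0.4809, -0.232, 0.1862]
ee_rot: [3.121, 0.361, 0.013]
wrist_force: [-0.0, 1.1, -3.0]
grip_width: 0.0159
```

```bash
python3 -c "
from h import *
plan(.4788,-.2427,.12,13)"
```

```text
t 4.8 tcp [ 0.4809 -0.232   0.1862] yaw 13.2 tilt 0.46 w 0.0159 F [-0.   1.1 -3. ] q1,7 [0.59 0.16]
 tool cm [-0.5   0.99  6.62] rot z deg 0.2 tilt fix [ 0.06 -0.45] | world d mm [ -2.1 -10.7 -66.2]
```

Call:
{"api": "step_arm", "payload": {"deltas": [[-0.4,1.0,1,0,-0.4,0],[0,0,2.5,0,0,0],[0,0,2,0,0,0],[0,0,0,0,0,0]]}}

```text
time: 5.2
eef_pos: [0.4787, -0.2427, 0.1284]
ee_rot: [3.119, 0.364, -0.001]
wrist_force: [0.3, -0.0, -2.6]
grip_width: 0.0154
```

```bash
python3 -c "
from h import *
plan(.4788,-.2427,.102,13)
from station import env
import cv2
for n,(a,b,c,d) in {'side':(120,210,250,360),'top':(110,240,320,470)}.items():
    im=env.get_image(n);cv2.imwrite('pics/%s3.png'%n,cv2.resize(im[a:b,c:d],None,fx=5,fy=5,interpolation=2))
"
```

```text
t 5.2 tcp [ 0.4787 -0.2427  0.1284] yaw 13.3 tilt 0.07 w 0.0154 F [ 0.3 -0.  -2.6] q1,7 [0.58 0.13]
 tool cm [0.01 0.   2.64] rot z deg 0.3 tilt fix [0.06 0.05] | world d mm [  0.1  -0.  -26.4]
```

View pics/side3.png

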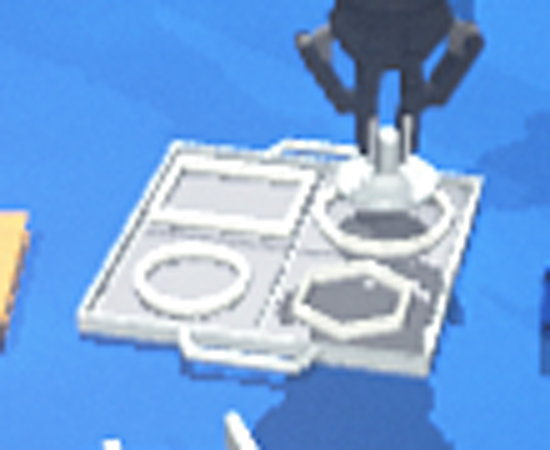

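View pics/top3.png

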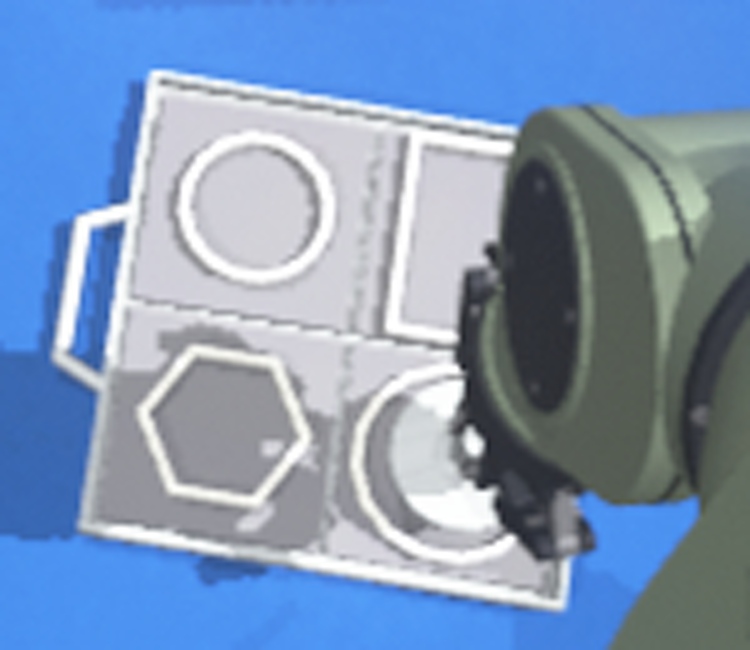

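The cap hangs level above the larger round pocket, with its disc near crop (388,185) in the side view. I'll lower it slowly.

Call:
{"api": "step_arm", "payload": {"deltas": [[0,0,1,0,0,0],[0,0,0.8,0,0,0],[0,0,0.4,0,0,0],[0,0,0.3,0,0,0]]}}

```text
time: 5.7
eef_pos: [0.4804, -0.2428, 0.1058]
ee_rot: [3.116, 0.365, 0.007]
wrist_force: [0.5, -0.2, -2.4]
grip_width: 0.0163
```

Call:
{"api": "step_arm", "payload": {"deltas": [[-0.1,0,0.3,0,-0.3,0],[0,0,0.3,0,0,0],[0,0,0.3,0,0,0]]}}

```text
time: 6.0
eef_pos: [0.4794, -0.2437, 0.0995]
ee_rot: [3.113, 0.364, -0.001]
wrist_force: [-16.1, 7.8, 79.7]
grip_width: 0.0161
```

Call:
{"api": "step_arm", "payload": {"deltas": [[0,0,-0.15,0,0,0]]}}

```text
time: 6.1
eef_pos: [0.4794, -0.2437, 0.1015]
ee_rot: [3.112, 0.363, -0.001]
wrist_force: [0.4, -0.4, -2.6]
grip_width: 0.016
```

Call:
{"api": "step_arm", "payload": {"deltas": [[0,0,0.1,0,0,0],[0,0,0,0,0,0],[0,0,0,0,0,0],[0,0,0,0,0,0]], "grip": 0}}

```text
time: 6.5
eef_pos: [0.4797, -0.2439, 0.1006]
ee_rot: [3.112, 0.363, 0.001]
wrist_force: [-0.2, -0.4, 0.5]
grip_width: 0.0429
```

Call:
{"api": "step_arm", "payload": {"deltas": [[0,0,-2,0,0,0],[0,0,-4,0,0,0],[0,0,-4,0,0,0]]}}

```text
time: 6.8
eef_pos: [0.4783, -0.2421, 0.1989]
ee_rot: [3.116, 0.366, -0.011]
wrist_force: [1.1, -1.2, -0.6]
grip_width: 0.0427
```

```bash
python3 -c "
from h import *
plan(.573,.105,.19,-64.5)"
```

```text
t 6.8 tcp [ 0.4783 -0.2421  0.1989] yaw 13.4 tilt 0.45 w 0.0427 F [ 1.1 -1.2 -0.6] q1,7 [0.62 0.19]
 tool cm [ 17.25 -31.57   0.67] rot z deg 77.9 tilt fix [0.18 0.41] | world d mm [ 94.7 347.1  -8.9]
```

Call:
{"api": "step_arm", "payload": {"deltas": [[1,-2,0,0,0,0],[2.3,-4.2,0,0,0,0],[2.3,-4.2,0,0,0,0],[2.3,-4.2,0,0,0,0],[2.3,-4.2,0,0,0,0],[2.3,-4.2,0,0,0,0],[2.3,-4.2,0,0,0,0],[1.6,-3,0,0,0,0],[0.6,-1,0,0,0,0],[0,0,0,0,0,8],[0,0,0,0,0,8],[0,0,0,0,0,8]], "grip": 0.3}}

```text
time: 8.0
eef_pos: [0.576, 0.1123, 0.199]
ee_rot: [3.119, -0.315, -0.0]
wrist_force: [-0.7, -0.6, -0.2]
grip_width: 0.0558
```

Call:
{"api": "step_arm", "payload": {"deltas": [[0,0,0,0,0,8],[0,0,0,0,0,8],[0,0,0,0,0,8],[0,0,0,0,0,8],[0,0,0,0,0,8],[0,0,0,0,0,6],[0,0,0,0,0,0]]}}

```text
time: 8.7
eef_pos: [0.5758, 0.1077, 0.1983]
ee_rot: [2.713, -1.565, 0.004]
wrist_force: [-0.6, -0.1, -0.1]
grip_width: 0.0556
```

```bash
python3 -c "
from h import *
plan(.573,.105,.12,-64.7)"
```

```text
t 8.7 tcp [0.5758 0.1077 0.1983] yaw -60.0 tilt 0.58 w 0.0556 F [-0.6 -0.1 -0.1] q1,7 [-0.26 -1.26]
 tool cm [0.03 0.32 7.83] rot z deg 4.7 tilt fix [ 0.41 -0.42] | world d mm [ -2.8  -2.7 -78.3]
```

Call:
{"api": "step_arm", "payload": {"deltas": [[0,0.3,1,0.4,-0.4,4.7],[0,0,2.5,0,0,0],[0,0,1.8,0,0,0],[0,0,0,0,0,0]]}}

```text
time: 9.1
eef_pos: [0.5733, 0.1044, 0.144]
ee_rot: [-2.662, 1.668, -0.002]
wrist_force: [-1.1, -0.8, -0.1]
grip_width: 0.0554
```

```bash
python3 -c "
from h import *
plan(.573,.105,.089,-64.7)
from station import env
import cv2
for n,(a,b,c,d) in {'side':(150,250,240,360),'top':(110,240,200,340)}.items():
    im=env.get_image(n);cv2.imwrite('pics/%s4.png'%n,cv2.resize(im[a:b,c:d],None,fx=5,fy=5,interpolation=2))
"
```

```text
t 9.1 tcp [0.5733 0.1044 0.144 ] yaw -64.2 tilt 0.07 w 0.0554 F [-1.1 -0.8 -0.1] q1,7 [-0.25 -1.3 ]
 tool cm [-0.08  0.01  5.5 ] rot z deg 0.5 tilt fix [-0.05 -0.05] | world d mm [ -0.3   0.6 -55. ]
```

View pics/side4.png

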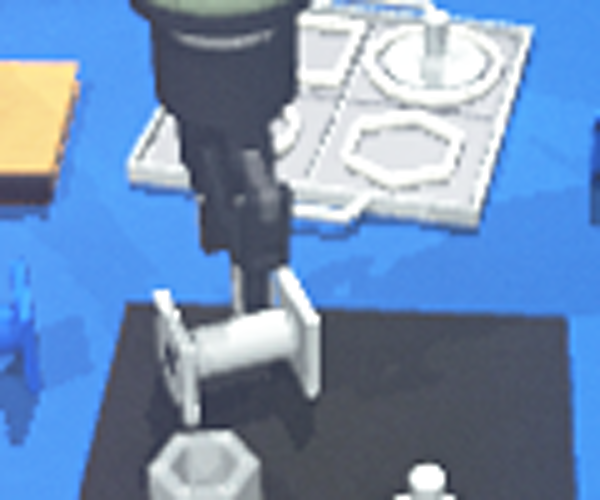

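View pics/top4.png

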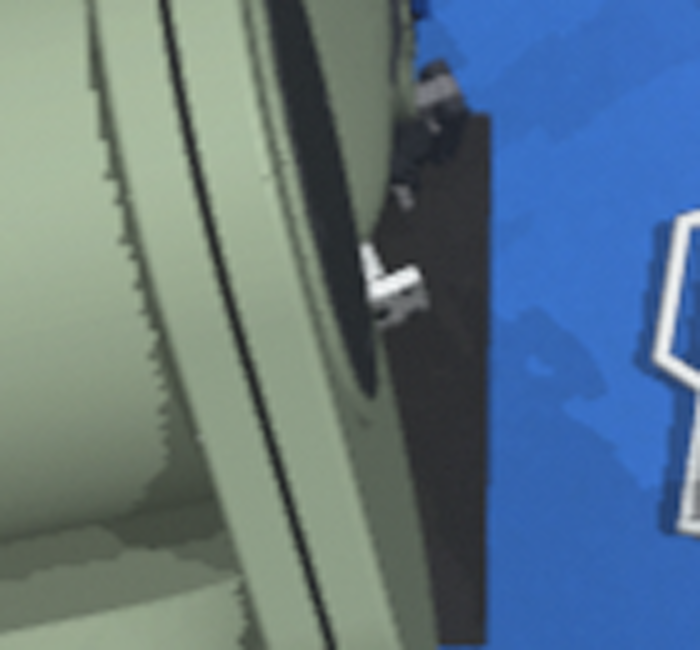

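The cap sits centred in its pocket at crop (435,65) in the side view. The near finger stands between the spool's flanges, so I'll descend.

Call:
{"api": "step_arm", "payload": {"deltas": [[-0.1,0,1.5,0,0,0.4],[0,0,1.5,0,0,0],[0,0,1.3,0,0,0],[0,0,0.6,0,0,0]]}}

```text
time: 9.6
eef_pos: [0.5749, 0.1055, 0.0964]
ee_rot: [-2.653, 1.674, -0.009]
wrist_force: [-0.1, 0.3, -0.1]
grip_width: 0.0555
```

```bash
python3 -c "
from h import *
plan(.573,.105,.089,-64.7)"
```

```text
t 9.6 tcp [0.5749 0.1055 0.0964] yaw -64.5 tilt 0.44 w 0.0555 F [-0.1  0.3 -0.1] q1,7 [-0.25 -1.31]
 tool cm [-0.04  0.2   0.74] rot z deg 0.2 tilt fix [-0.42 -0.13] | world d mm [-1.9 -0.5 -7.4]
```

Call:
{"api": "step_arm", "payload": {"deltas": [[0,0.2,0.5,-0.4,-0.1,0],[0,0,0.3,0,0,0],[0,0,0,0,0,0]]}}

```text
time: 9.9
eef_pos: [0.5727, 0.1045, 0.0867]
ee_rot: [2.656, -1.675, -0.001]
wrist_force: [1.0, 0.4, 0.7]
grip_width: 0.0556
```

Call:
{"api": "step_arm", "payload": {"deltas": [[0,0,0,0,0,0],[0,0,0,0,0,0],[0,0,0,0,0,0],[0,0,0,0,0,0]], "grip": -1, "grip_force": 80}}

```text
time: 10.3
eef_pos: [0.5729, 0.1047, 0.0877]
ee_rot: [2.657, -1.675, -0.001]
wrist_force: [-0.0, 0.4, -4.4]
grip_width: 0.0257
```

```bash
python3 -c "
from h import *
plan(.573,.105,.089,-64.7)"
```

```text
t 10.3 tcp [0.5729 0.1047 0.0877] yaw -64.5 tilt 0.05 w 0.0257 F [-0.   0.4 -4.4] q1,7 [-0.25 -1.31]
 tool cm [-0.02 -0.02 -0.13] rot z deg 0.2 tilt fix [0.05 0.  ] | world d mm [0.1 0.3 1.3]
```

Call:
{"api": "step_arm", "payload": {"deltas": [[0,0,-1,0,0,0],[0,0,-3,0,0,0],[0,0,-4,0,0,0],[0,0,-3,0,0,0],[0,0,0,0,0,0]]}}

```text
time: 10.8
eef_pos: [0.5724, 0.1046, 0.2033]
ee_rot: [2.656, -1.675, -0.002]
wrist_force: [0.1, -0.1, -4.5]
grip_width: 0.0259
```

```bash
python3 -c "
from h import *
plan(.5887,-.258,.18,-98)
from station import env
import cv2
for n,(a,b,c,d) in {'side':(130,250,240,360)}.items():
    im=env.get_image(n);cv2.imwrite('pics/%s5.png'%n,cv2.resize(im[a:b,c:d],None,fx=5,fy=5,interpolation=2))
"
```

```text
t 10.8 tcp [0.5724 0.1046 0.2033] yaw -64.5 tilt 0.13 w 0.0259 F [ 0.1 -0.1 -4.5] q1,7 [-0.26 -1.31]
 tool cm [33.42 14.16  2.35] rot z deg 33.5 tilt fix [0.13 0.02] | world d mm [  16.3 -362.6  -23.3]
```

View pics/side5.png

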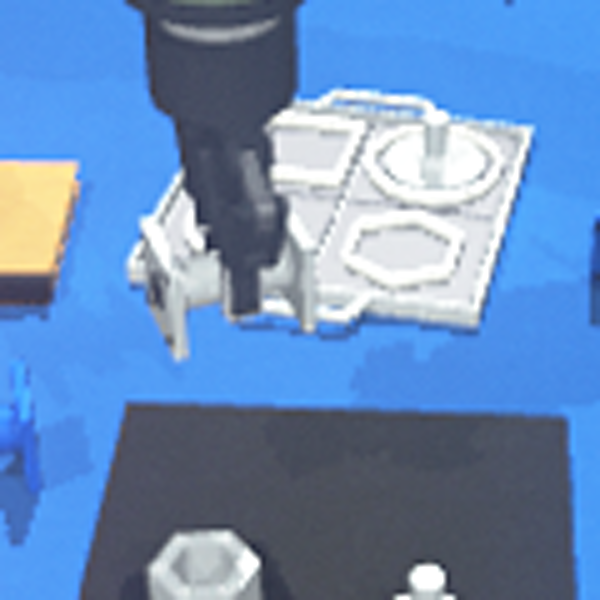

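The spool is held near its middle and looks about level (pipe near crop (235,280)). I'll move to the caddy.

Call:
{"api": "step_arm", "payload": {"deltas": [[2,0.8,0,0,0,0],[4.2,1.8,0,0,0,0],[4.2,1.8,0,0,0,0],[4.2,1.8,0,0,0,0],[4.2,1.8,0,0,0,0],[4.2,1.8,0,0,0,0],[4.2,1.8,0,0,0,0],[3.6,1.5,0,0,0,0],[1.8,0.8,0,0,0,0],[0,0,0,0,0,0]]}}

```text
time: 11.85
eef_pos: [0.5833, -0.2616, 0.1898]
ee_rot: [2.654, -1.666, -0.028]
wrist_force: [0.1, -0.1, -4.3]
grip_width: 0.0258
```

Call:
{"api": "step_arm", "payload": {"deltas": [[0,0,0,0,0,6],[0,0,0,0,0,8],[0,0,0,0,0,8],[0,0,0,0,0,7],[0,0,0,0,0,4],[0,0,0,0,0,0]]}}

```text
time: 12.45
eef_pos: [0.5813, -0.2578, 0.183]
ee_rot: [2.041, -2.368, -0.039]
wrist_force: [0.3, 1.1, -4.5]
grip_width: 0.026
```

```bash
python3 -c "
from h import *
plan(.5887,-.258,.12,-98)"
```

```text
t 12.45 tcp [ 0.5813 -0.2578  0.183 ] yaw -98.5 tilt 1.69 w 0.026 F [ 0.3  1.1 -4.5] q1,7 [ 0.31 -1.24]
 tool cm [-0.06 -0.92  6.27] rot z deg -0.5 tilt fix [1.67 0.28] | world d mm [  7.4  -0.2 -63. ]
```

Call:
{"api": "step_arm", "payload": {"deltas": [[0,-0.7,0,1.7,0.3,-0.4],[0,0,2,0,0,0],[0,0,2,0,0,0],[0,0,0,0,0,0]]}}

```text
time: 12.85
eef_pos: [0.5881, -0.256, 0.1395]
ee_rot: [-2.074, 2.359, 0.003]
wrist_force: [-0.3, 0.1, -4.0]
grip_width: 0.0259
```

```bash
python3 -c "
from h import *
plan(.5887,-.258,.091,-98)
from station import env
import cv2
for n,(a,b,c,d) in {'side':(120,210,250,360),'top':(110,240,320,470)}.items():
    im=env.get_image(n);cv2.imwrite('pics/%s6.png'%n,cv2.resize(im[a:b,c:d],None,fx=5,fy=5,interpolation=2))
"
```

```text
t 12.85 tcp [ 0.5881 -0.256   0.1395] yaw -97.4 tilt 0.11 w 0.0259 F [-0.3  0.1 -4. ] q1,7 [ 0.31 -1.23]
 tool cm [ 0.2  -0.09  4.84] rot z deg 0.6 tilt fix [0.07 0.09] | world d mm [  0.6  -2.  -48.5]
```

View pics/side6.png

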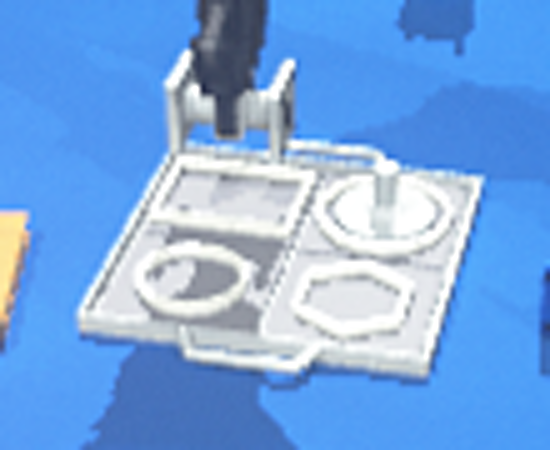

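View pics/top6.png

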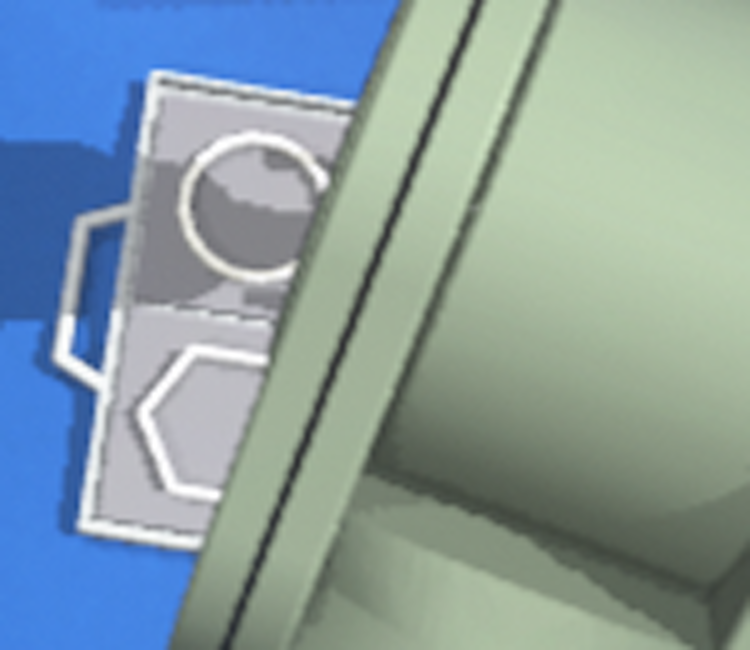

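```bash
python3 -c "
from h import *
a=np.radians(-7.4);u=np.array([np.cos(a),np.sin(a)]);v=np.array([-u[1],u[0]]);c=np.array([.5881,-.256])
for su in(40,-40):
  for sv in(28,):
    for z in(.0555,.1115):
      p=proj('side',[*(c+u*su/1e3+v*sv/1e3),z]);print(su,sv,z,(p-[250,120])*5)
"
```

```text
40 28 0.0555 [167.86428881 157.3499282 ]
40 28 0.1115 [164.50282987  86.57405244]
-40 28 0.0555 [278.09849432 170.02158297]
-40 28 0.1115 [277.46395804  98.95704943]
```

The spool hangs above the rectangular pocket, near edges at crop (170,152) and (280,158). It appears 1–2 px higher than predicted, which is small against the ±8 mm clearance. I'll lower it carefully.

Call:
{"api": "step_arm", "payload": {"deltas": [[0.2,-0.1,1,0,0,0.6],[0,0,1,0,0,0],[0,0,0.8,0,0,0],[0,0,0.3,0,0,0],[0,0,0.2,0,0,0]]}}

```text
time: 13.45
eef_pos: [0.5904, -0.2592, 0.1083]
ee_rot: [-2.059, 2.369, -0.005]
wrist_force: [-0.1, -0.4, -3.5]
grip_width: 0.0259
```

```bash
python3 -c "
from h import *
plan(.5887,-.258,.091,-98)"
```

```text
t 13.45 tcp [ 0.5904 -0.2592  0.1083] yaw -98.0 tilt 0.25 w 0.0259 F [-0.1 -0.4 -3.5] q1,7 [ 0.32 -1.23]
 tool cm [-0.09  0.19  1.73] rot z deg 0.0 tilt fix [-0.24 -0.01] | world d mm [ -1.7   1.2 -17.3]
```

Call:
{"api": "step_arm", "payload": {"deltas": [[-0.1,0.2,0.6,-0.2,0,0],[0,0,0.4,0,0,0],[0,0,0.2,0,0,0],[0,0,0.2,0,0,0]]}}

```text
time: 13.85
eef_pos: [0.5886, -0.2577, 0.0934]
ee_rot: [-2.061, 2.37, -0.001]
wrist_force: [-0.2, 0.8, -5.1]
grip_width: 0.0255
```

Call:
{"api": "step_arm", "payload": {"deltas": [[0,0,0.15,0,0,0]]}}

```text
time: 13.95
eef_pos: [0.5886, -0.2577, 0.0917]
ee_rot: [-2.061, 2.37, -0.001]
wrist_force: [0.4, -0.6, -4.2]
grip_width: 0.0258
```

Call:
{"api": "step_arm", "payload": {"deltas": [[0,0,0.12,0,0,0]]}}

```text
time: 14.05
eef_pos: [0.5886, -0.2578, 0.0906]
ee_rot: [-2.061, 2.37, -0.002]
wrist_force: [-5.2, 1.5, 18.1]
grip_width: 0.0259
```

Call:
{"api": "step_arm", "payload": {"deltas": [[0,0,0.05,0,0,0],[0,0,0,0,0,0],[0,0,0,0,0,0],[0,0,0,0,0,0]], "grip": 0}}

```text
time: 14.45
eef_pos: [0.5893, -0.2581, 0.091]
ee_rot: [-2.06, 2.37, -0.005]
wrist_force: [0.0, 0.4, -0.2]
grip_width: 0.0427
```

Call:
{"api": "step_arm", "payload": {"deltas": [[0,0,-1,0,0,0],[0,0,-3,0,0,0],[0,0,-4,0,0,0],[0,0,-3,0,0,0]]}}

```text
time: 14.85
eef_pos: [0.5877, -0.2575, 0.2031]
ee_rot: [2.06, -2.37, -0.003]
wrist_force: [-0.0, -0.2, -0.5]
grip_width: 0.043
```

```bash
python3 -c "
from h import *
plan(.5737,.219,.2,-80.7)"
```

```text
t 14.85 tcp [ 0.5877 -0.2575  0.2031] yaw -98.0 tilt 0.12 w 0.043 F [-0.  -0.2 -0.5] q1,7 [ 0.31 -1.24]
 tool cm [-46.99   8.02   0.34] rot z deg -17.3 tilt fix [0.11 0.02] | world d mm [-14.  476.5  -3.1]
```

Call:
{"api": "step_arm", "payload": {"deltas": [[-2.5,0.4,0,0,0,0],[-4.6,0.8,0,0,0,0],[-4.6,0.8,0,0,0,0],[-4.6,0.8,0,0,0,0],[-4.6,0.8,0,0,0,0],[-4.6,0.8,0,0,0,0],[-4.6,0.8,0,0,0,0],[-4.6,0.8,0,0,0,0],[-4.6,0.8,0,0,0,0],[-4,0.7,0,0,0,0],[-2,0.3,0,0,0,0],[0,0,0,0,0,0]], "grip": 1}}

```text
time: 16.05
eef_pos: [0.5739, 0.2191, 0.2164]
ee_rot: [-2.051, 2.365, -0.015]
wrist_force: [-0.1, 0.3, 0.5]
grip_width: 0.0857
```

Call:
{"api": "step_arm", "payload": {"deltas": [[0,0,0,0,0,-6],[0,0,0,0,0,-6],[0,0,0,0,0,-4],[0,0,0,0,0,0]]}}

```text
time: 16.45
eef_pos: [0.5741, 0.2173, 0.2191]
ee_rot: [-2.37, 2.045, -0.02]
wrist_force: [-0.1, -0.2, 0.3]
grip_width: 0.0856
```

```bash
python3 -c "
from h import *
plan(.5737,.219,.15,-80.7)
from station import env
import cv2
im=env.get_image('side');cv2.imwrite('pics/side7.png',cv2.resize(im[130:310,240:370],None,fx=4,fy=4,interpolation=2))
"
```

```text
t 16.45 tcp [0.5741 0.2173 0.2191] yaw -81.6 tilt 0.96 w 0.0856 F [-0.1 -0.2  0.3] q1,7 [-0.49 -1.7 ]
 tool cm [-0.19  0.13  6.91] rot z deg -0.9 tilt fix [-0.95 -0.16] | world d mm [ -0.4   1.7 -69.1]
```

View pics/side7.png

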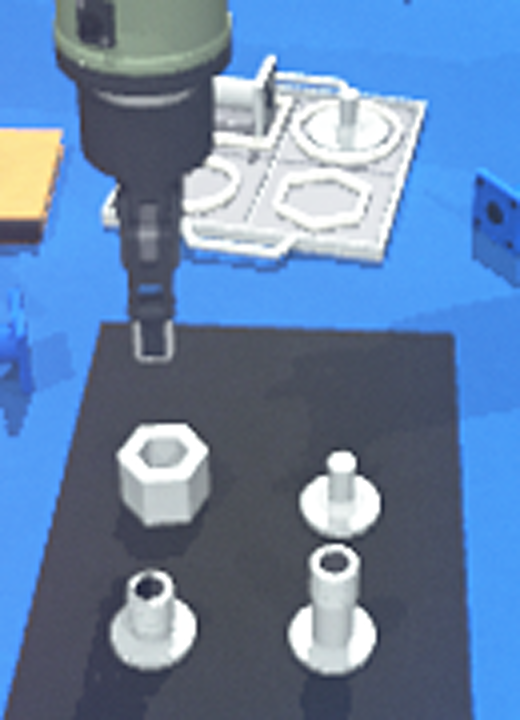

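Call:
{"api": "step_arm", "payload": {"deltas": [[-0.2,0.1,1.5,-0.9,-0.2,-0.9],[0,0,3,0,0,0],[0,0,2.5,0,0,0],[0,0,0,0,0,0]]}}

```text
time: 16.9
eef_pos: [0.5732, 0.218, 0.1462]
ee_rot: [-2.384, 2.045, 0.002]
wrist_force: [-1.1, -0.6, 1.3]
grip_width: 0.0859
```

```bash
python3 -c "
from h import *
plan(.5737,.219,.09,-80.7)
from station import env
import cv2
im=env.get_image('side');cv2.imwrite('pics/side8.png',cv2.resize(im[150:310,240:370],None,fx=4,fy=4,interpolation=2))
"
```

```text
t 16.9 tcp [0.5732 0.218  0.1462] yaw -81.2 tilt 0.06 w 0.0859 F [-1.1 -0.6  1.3] q1,7 [-0.48 -1.68]
 tool cm [-0.09 -0.06  5.62] rot z deg -0.5 tilt fix [0.02 0.05] | world d mm [  0.5   1.  -56.2]
```

View pics/side8.png

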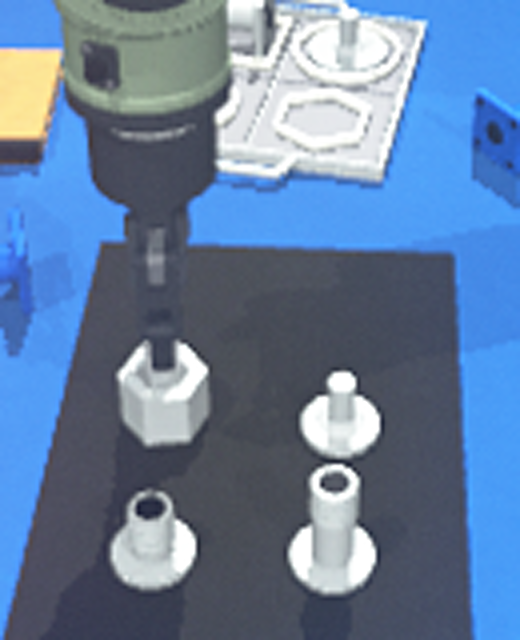

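The near finger at crop (160,350) is in line with the nut's middle and clear of its near side. I'll descend.

Call:
{"api": "step_arm", "payload": {"deltas": [[-0.1,-0.1,1.3,0,0,-0.5],[0,0,1.3,0,0,0],[0,0,1.2,0,0,0]]}}

```text
time: 17.25
eef_pos: [0.5761, 0.2197, 0.1107]
ee_rot: [-2.389, 2.032, -0.003]
wrist_force: [-0.6, -0.5, 0.1]
grip_width: 0.0853
```

Call:
{"api": "step_arm", "payload": {"deltas": [[0,0,0.8,0,0,0],[0,0,0.4,0,0,0],[0,0,0.2,0,0,0]]}}

```text
time: 17.55
eef_pos: [0.5757, 0.2196, 0.0942]
ee_rot: [-2.39, 2.033, -0.002]
wrist_force: [0.1, -1.0, -0.1]
grip_width: 0.0853
```

```bash
python3 -c "
from h import *
plan(.5737,.219,.09,-80.7)"
```

```text
t 17.55 tcp [0.5757 0.2196 0.0942] yaw -80.8 tilt 0.25 w 0.0853 F [ 0.1 -1.  -0.1] q1,7 [-0.47 -1.67]
 tool cm [0.03 0.21 0.42] rot z deg -0.1 tilt fix [-0.23  0.1 ] | world d mm [-2.  -0.6 -4.2]
```

Call:
{"api": "step_arm", "payload": {"deltas": [[0,0.2,0.3,-0.2,0.1,0],[0,0,0,0,0,0]]}}

```text
time: 17.75
eef_pos: [0.5737, 0.2193, 0.091]
ee_rot: [-2.393, 2.035, -0.001]
wrist_force: [0.7, 0.1, 0.5]
grip_width: 0.0855
```

Call:
{"api": "step_arm", "payload": {"deltas": [[0,0,0,0,0,0],[0,0,0,0,0,0],[0,0,0,0,0,0],[0,0,0,0,0,0]], "grip": -1, "grip_force": 70}}

```text
time: 18.15
eef_pos: [0.574, 0.2195, 0.0923]
ee_rot: [-2.392, 2.034, -0.002]
wrist_force: [-0.3, -0.9, -1.9]
grip_width: 0.049
```

```bash
python3 -c "
from h import *
plan(.5737,.219,.09,-80.7)"
```

```text
t 18.15 tcp [0.574  0.2195 0.0923] yaw -80.8 tilt 0.11 w 0.049 F [-0.3 -0.9 -1.9] q1,7 [-0.47 -1.67]
 tool cm [0.05 0.04 0.23] rot z deg -0.1 tilt fix [-0.11  0.02] | world d mm [-0.3 -0.5 -2.3]
```

Call:
{"api": "step_arm", "payload": {"deltas": [[0,0,-1,0,0,0],[0,0,-3,0,0,0],[0,0,-4,0,0,0],[0,0,-3,0,0,0],[0,0,0,0,0,0]]}}

```text
time: 18.65
eef_pos: [0.5733, 0.2191, 0.208]
ee_rot: [-2.392, 2.036, -0.001]
wrist_force: [-0.4, -0.6, -2.6]
grip_width: 0.0484
```

```bash
python3 -c "
from h import *
plan(.4932,-.1312,.2,-80.7)"
```

```text
t 18.65 tcp [0.5733 0.2191 0.208 ] yaw -80.8 tilt 0.03 w 0.0484 F [-0.4 -0.6 -2.6] q1,7 [-0.49 -1.69]
 tool cm [33.29 13.52  0.8 ] rot z deg -0.1 tilt fix [-0.03 -0.01] | world d mm [ -80.1 -350.3   -8. ]
```

Call:
{"api": "step_arm", "payload": {"deltas": [[2,0.8,0,0,0,0],[4.2,1.7,0,0,0,0],[4.2,1.7,0,0,0,0],[4.2,1.7,0,0,0,0],[4.2,1.7,0,0,0,0],[4.2,1.7,0,0,0,0],[4.2,1.7,0,0,0,0],[3.6,1.5,0,0,0,0],[1.8,0.8,0,0,0,0],[0,0,0,0,0,0]]}}

```text
time: 19.65
eef_pos: [0.4889, -0.1362, 0.2071]
ee_rot: [-2.395, 2.033, 0.001]
wrist_force: [-0.1, 0.3, -3.4]
grip_width: 0.0486
```

```bash
python3 -c "
from h import *
plan(.4932,-.1312,.13,-80.7)"
```

```text
t 19.65 tcp [ 0.4889 -0.1362  0.2071] yaw -80.7 tilt 0.04 w 0.0486 F [-0.1  0.3 -3.4] q1,7 [ 0.19 -1.15]
 tool cm [-0.42 -0.5   7.71] rot z deg 0.0 tilt fix [-0.    0.04] | world d mm [  4.3   5.  -77.1]
```

Call:
{"api": "step_arm", "payload": {"deltas": [[-0.4,-0.5,1.5,0,0,0],[0,0,3,0,0,0],[0,0,3,0,0,0],[0,0,0,0,0,0]]}}

```text
time: 20.05
eef_pos: [0.4937, -0.1302, 0.1304]
ee_rot: [-2.393, 2.032, -0.001]
wrist_force: [-0.4, 0.0, -1.8]
grip_width: 0.0484
```

```bash
python3 -c "
from h import *
plan(.4932,-.1312,.0953,-80.7)
from station import env
import cv2
im=env.get_image('side');cv2.imwrite('pics/side9.png',cv2.resize(im[110:220,250:370],None,fx=5,fy=5,interpolation=2))
"
```

```text
t 20.05 tcp [ 0.4937 -0.1302  0.1304] yaw -80.7 tilt 0.12 w 0.0484 F [-0.4  0.  -1.8] q1,7 [ 0.18 -1.15]
 tool cm [0.09 0.08 3.51] rot z deg 0.0 tilt fix [-0.11  0.05] | world d mm [ -0.5  -1.  -35.1]
```

View pics/side9.png

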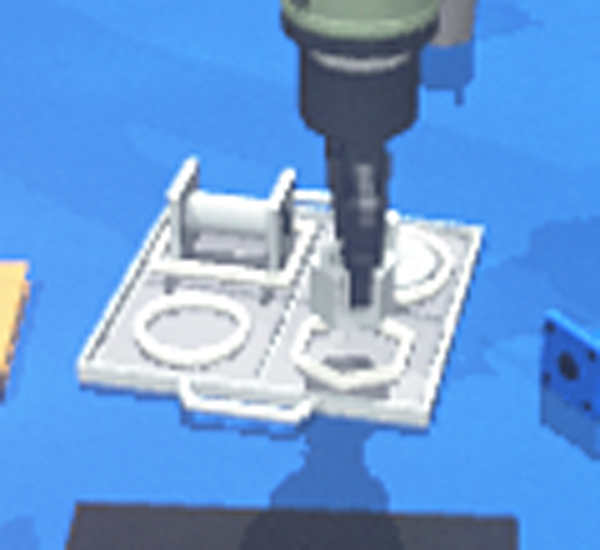

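The spool sits square in the rectangular pocket at crop (235,220). The nut is over the hexagonal pocket at (355,290). I'll lower it.

Call:
{"api": "step_arm", "payload": {"deltas": [[0.1,0.1,1,0,0,0],[0,0,1,0,0,0],[0,0,0.7,0,0,0],[0,0,0.3,0,0,0]]}}

```text
time: 20.5
eef_pos: [0.4949, -0.1313, 0.1034]
ee_rot: [-2.391, 2.03, -0.009]
wrist_force: [-0.4, -0.5, -1.5]
grip_width: 0.0486
```

```bash
python3 -c "
from h import *
plan(.4932,-.1312,.0953,-80.7)"
```

```text
t 20.5 tcp [ 0.4949 -0.1313  0.1034] yaw -80.6 tilt 0.44 w 0.0486 F [-0.4 -0.5 -1.5] q1,7 [ 0.19 -1.15]
 tool cm [-0.04  0.17  0.81] rot z deg 0.1 tilt fix [-0.44 -0.08] | world d mm [-1.7  0.1 -8.1]
```

Call:
{"api": "step_arm", "payload": {"deltas": [[0,0.1,0.3,-0.4,0,0],[0,0,0.2,0,0,0],[0,0,0.1,0,0,0]]}}

```text
time: 20.8
eef_pos: [0.494, -0.1315, 0.0972]
ee_rot: [2.394, -2.033, 0.002]
wrist_force: [-0.4, 0.3, -3.4]
grip_width: 0.0486
```

Call:
{"api": "step_arm", "payload": {"deltas": [[0,0,0.15,0,0,0]]}}

```text
time: 20.9
eef_pos: [0.4941, -0.1315, 0.0957]
ee_rot: [2.395, -2.033, 0.002]
wrist_force: [0.5, 1.1, -2.1]
grip_width: 0.0488
```

Call:
{"api": "step_arm", "payload": {"deltas": [[0,0,0.12,0,0,0]]}}

```text
time: 21.0
eef_pos: [0.4941, -0.1316, 0.095]
ee_rot: [2.395, -2.033, 0.003]
wrist_force: [-6.2, 1.8, 37.3]
grip_width: 0.0487
```

Call:
{"api": "step_arm", "payload": {"deltas": [[0,0,-0.05,0,0,0],[0,0,0,0,0,0],[0,0,0,0,0,0],[0,0,0,0,0,0]], "grip": 0.5}}

```text
time: 21.4
eef_pos: [0.4944, -0.1317, 0.096]
ee_rot: [-2.395, 2.033, -0.005]
wrist_force: [0.7, -0.8, -0.5]
grip_width: 0.0642
```

Call:
{"api": "step_arm", "payload": {"deltas": [[0,0,-1,0,0,0],[0,0,-3,0,0,0],[0,0,-4,0,0,0],[0,0,-4,0,0,0],[0,0,-3,0,0,0]]}}

```text
time: 21.9
eef_pos: [0.4925, -0.1311, 0.2505]
ee_rot: [2.393, -2.032, -0.003]
wrist_force: [-0.3, -0.1, -0.3]
grip_width: 0.0644
```

```bash
python3 -c "
from h import *
plan(.456,.332,.23,-80)"
```

```text
t 21.9 tcp [ 0.4925 -0.1311  0.2505] yaw -80.7 tilt 0.19 w 0.0644 F [-0.3 -0.1 -0.3] q1,7 [ 0.17 -1.16]
 tool cm [-46.29  -3.91   2.04] rot z deg -0.7 tilt fix [0.19 0.  ] | world d mm [-36.5 463.1 -20.5]
```

Call:
{"api": "step_arm", "payload": {"deltas": [[-2.5,-0.2,0,0,0,0],[-4.6,-0.4,0,0,0,0],[-4.6,-0.4,0,0,0,0],[-4.6,-0.4,0,0,0,0],[-4.6,-0.4,0,0,0,0],[-4.6,-0.4,0,0,0,0],[-4.6,-0.4,0,0,0,0],[-4.6,-0.4,0,0,0,0],[-4.6,-0.4,0,0,0,0],[-3.6,-0.3,0,0,0,0],[-1.5,0,0,0,0,0],[0,0,0,0,0,0]]}}

```text
time: 23.1
eef_pos: [0.4548, 0.3294, 0.2623]
ee_rot: [-2.386, 2.033, -0.01]
wrist_force: [0.0, 0.7, -0.0]
grip_width: 0.0644
```

```bash
python3 -c "
from h import *
plan(.456,.332,.18,-80)
from station import env
import cv2
im=env.get_image('side');cv2.imwrite('pics/side10.png',cv2.resize(im[120:310,240:370],None,fx=3,fy=3,interpolation=2))
"
```

```text
t 23.1 tcp [0.4548 0.3294 0.2623] yaw -80.9 tilt 0.55 w 0.0644 F [ 0.   0.7 -0. ] q1,7 [-0.79 -1.93]
 tool cm [-0.24 -0.08  8.24] rot z deg -0.9 tilt fix [-0.55 -0.01] | world d mm [  1.2   2.6 -82.3]
```

View pics/side10.png

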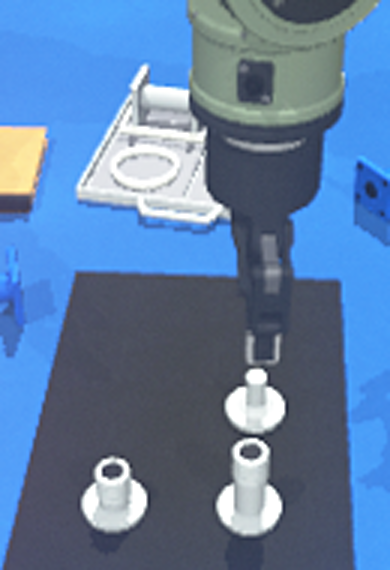

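Call:
{"api": "step_arm", "payload": {"deltas": [[-0.2,-0.1,2,-0.5,0,-0.9],[0,0,4,0,0,0],[0,0,3,0,0,0],[0,0,0,0,0,0]]}}

```text
time: 23.55
eef_pos: [0.4588, 0.3242, 0.1727]
ee_rot: [-2.398, 2.026, -0.006]
wrist_force: [0.7, -0.1, -0.3]
grip_width: 0.064
```

```bash
python3 -c "
from h import *
plan(.456,.332,.098,-80)
from station import env
import cv2
im=env.get_image('side');cv2.imwrite('pics/side11.png',cv2.resize(im[170:310,260:370],None,fx=4,fy=4,interpolation=2))
"
```

```text
t 23.55 tcp [0.4588 0.3242 0.1727] yaw -80.4 tilt 0.25 w 0.064 F [ 0.7 -0.1 -0.3] q1,7 [-0.75 -1.89]
 tool cm [-0.83  0.17  7.46] rot z deg -0.4 tilt fix [-0.23 -0.08] | world d mm [ -2.8   7.8 -74.7]
```

View pics/side11.png

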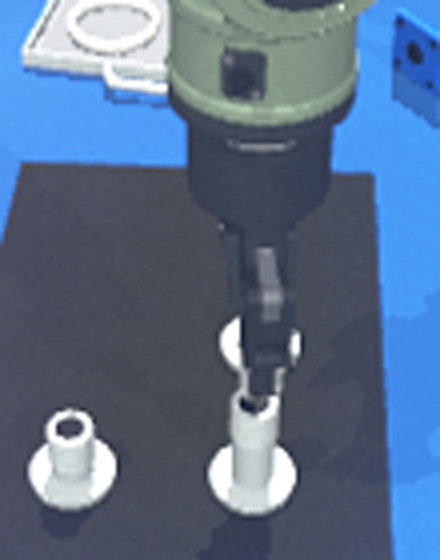

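Call:
{"api": "step_arm", "payload": {"deltas": [[-0.8,0.2,0,-0.2,-0.1,0],[0,0,0,0,0,0]]}}

```text
time: 23.8
eef_pos: [0.457, 0.3317, 0.1776]
ee_rot: [-2.394, 2.027, -0.002]
wrist_force: [-0.5, -0.4, 0.5]
grip_width: 0.0642
```

```bash
python3 -c "
from h import *
plan(.456,.332,.098,-80)"
```

```text
t 23.8 tcp [0.457  0.3317 0.1776] yaw -80.5 tilt 0.31 w 0.0642 F [-0.5 -0.4  0.5] q1,7 [-0.76 -1.9 ]
 tool cm [-0.03  0.13  7.96] rot z deg -0.5 tilt fix [-0.28  0.13] | world d mm [ -1.    0.3 -79.6]
```

Call:
{"api": "step_arm", "payload": {"deltas": [[0,0.1,1,-0.3,0.1,-0.5],[0,0,1.2,0,0,0],[0,0,1,0,0,0],[0,0,0.5,0,0,0]]}}

```text
time: 24.2
eef_pos: [0.4566, 0.332, 0.1404]
ee_rot: [-2.405, 2.016, -0.0]
wrist_force: [-0.0, -1.3, 1.2]
grip_width: 0.0641
```

```bash
python3 -c "
from h import *
plan(.456,.332,.098,-80)"
```

```text
t 24.2 tcp [0.4566 0.332  0.1404] yaw -79.9 tilt 0.2 w 0.0641 F [-0.  -1.3  1.2] q1,7 [-0.75 -1.89]
 tool cm [0.   0.07 4.24] rot z deg 0.1 tilt fix [-0.16  0.12] | world d mm [ -0.6  -0.  -42.4]
```

Call:
{"api": "step_arm", "payload": {"deltas": [[0,0.1,1,-0.1,0.1,0],[0,0,1,0,0,0],[0,0,1,0,0,0],[0,0,0.6,0,0,0]]}}

```text
time: 24.6
eef_pos: [0.4554, 0.3316, 0.1006]
ee_rot: [2.408, -2.018, 0.0]
wrist_force: [0.8, 0.2, 0.4]
grip_width: 0.0642
```

```bash
python3 -c "
from h import *
plan(.456,.332,.098,-80)"
```

```text
t 24.6 tcp [0.4554 0.3316 0.1006] yaw -79.9 tilt 0.02 w 0.0642 F [0.8 0.2 0.4] q1,7 [-0.74 -1.88]
 tool cm [-0.03 -0.06  0.26] rot z deg 0.1 tilt fix [-0.   -0.02] | world d mm [ 0.6  0.4 -2.6]
```

Call:
{"api": "step_arm", "payload": {"deltas": [[0,0,0.2,0,0,0],[0,0,0,0,0,0],[0,0,0,0,0,0],[0,0,0,0,0,0],[0,0,0,0,0,0]], "grip": -1, "grip_force": 60}}

```text
time: 25.1
eef_pos: [0.4554, 0.3317, 0.0983]
ee_rot: [2.407, -2.018, 0.0]
wrist_force: [0.2, -0.5, -3.1]
grip_width: 0.0246
```

```bash
python3 -c "
from h import *
plan(.456,.332,.098,-80)"
```

```text
t 25.1 tcp [0.4554 0.3317 0.0983] yaw -79.9 tilt 0.02 w 0.0246 F [ 0.2 -0.5 -3.1] q1,7 [-0.74 -1.88]
 tool cm [-0.02 -0.07  0.03] rot z deg 0.1 tilt fix [ 0.02 -0.02] | world d mm [ 0.6  0.3 -0.3]
```

Gripped: the width of 24.6 mm reads about 1.5 mm low, as on the other grips. The TCP-to-underside offset is about 0.094, so the placing TCP z is about 0.1013. Now I'll lift it.

Call:
{"api": "step_arm", "payload": {"deltas": [[0,0,-1,0,0,0],[0,0,-3,0,0,0],[0,0,-4,0,0,0],[0,0,-4,0,0,0],[0,0,-2,0,0,0],[0,0,0,0,0,0]]}}

```text
time: 25.7
eef_pos: [0.455, 0.331, 0.2469]
ee_rot: [2.407, -2.019, 0.0]
wrist_force: [0.0, -0.0, -3.0]
grip_width: 0.0247
```

```bash
python3 -c "
from h import *
plan(.6047,-.147,.2,-80)
from station import env
import cv2
im=env.get_image('side');cv2.imwrite('pics/side12.png',cv2.resize(im[120:310,240:370],None,fx=3,fy=3,interpolation=2))
"
```

```text
t 25.7 tcp [0.455  0.331  0.2469] yaw -80.0 tilt 0.01 w 0.0247 F [ 0. -0. -3.] q1,7 [-0.78 -1.91]
 tool cm [49.68 -6.42  4.7 ] rot z deg 0.0 tilt fix [-0.   -0.01] | world d mm [ 149.7 -478.   -46.9]
```

View pics/side12.png

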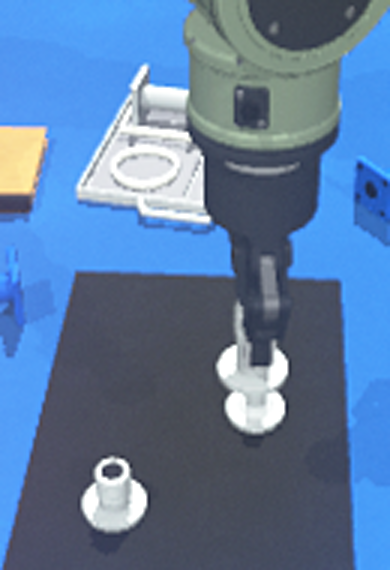

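The tail is lifted, with its flange at crop (252,367) clear above the small cap. I'll move to the caddy.

Call:
{"api": "step_arm", "payload": {"deltas": [[2.5,-0.3,0,0,0,0],[4.6,-0.6,0,0,0,0],[4.6,-0.6,0,0,0,0],[4.6,-0.6,0,0,0,0],[4.6,-0.6,0,0,0,0],[4.6,-0.6,0,0,0,0],[4.6,-0.6,0,0,0,0],[4.6,-0.6,0,0,0,0],[4.6,-0.6,0,0,0,0],[4.6,-0.6,0,0,0,0],[3.5,-0.5,0,0,0,0],[1,0,0,0,0,0]]}}

```text
time: 26.95
eef_pos: [0.6005, -0.1513, 0.2306]
ee_rot: [2.403, -2.003, -0.023]
wrist_force: [0.3, -0.6, -3.1]
grip_width: 0.0245
```

```bash
python3 -c "
from h import *
plan(.6047,-.147,.14,-80)"
```

```text
t 26.95 tcp [ 0.6005 -0.1513  0.2306] yaw -79.6 tilt 1.14 w 0.0245 F [ 0.3 -0.6 -3.1] q1,7 [ 0.16 -1.15]
 tool cm [-0.32 -0.66  9.05] rot z deg 0.4 tilt fix [1.13 0.16] | world d mm [  4.2   4.3 -90.6]
```

Call:
{"api": "step_arm", "payload": {"deltas": [[-0.3,-0.5,1.5,1.1,0.2,0.4],[0,0,3,0,0,0],[0,0,3,0,0,0],[0,0,0,0,0,0]]}}

```text
time: 27.35
eef_pos: [0.6028, -0.1489, 0.1488]
ee_rot: [2.401, -2.022, -0.007]
wrist_force: [0.5, -0.3, -1.6]
grip_width: 0.0245
```

```bash
python3 -c "
from h import *
plan(.6047,-.147,.1013,-80)
from station import env
import cv2
im=env.get_image('side');cv2.imwrite('pics/side13.png',cv2.resize(im[110:220,250:370],None,fx=5,fy=5,interpolation=2))
"
```

```text
t 27.35 tcp [ 0.6028 -0.1489  0.1488] yaw -80.2 tilt 0.28 w 0.0245 F [ 0.5 -0.3 -1.6] q1,7 [ 0.17 -1.15]
 tool cm [-0.15 -0.24  4.75] rot z deg -0.2 tilt fix [0.26 0.1 ] | world d mm [  1.9   1.9 -47.5]
```

View pics/side13.png

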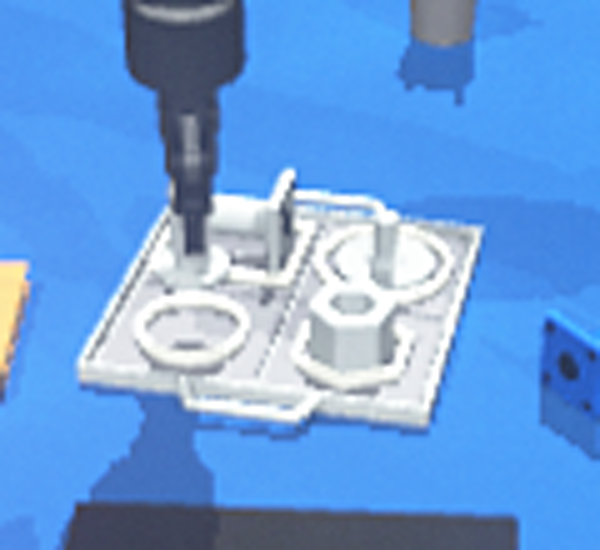

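The nut is seated at crop (350,340). The tail hangs above the small round pocket (flange near (190,265)), clear of the spool. I'll lower it.

Call:
{"api": "step_arm", "payload": {"deltas": [[-0.2,-0.2,1,0.3,0.1,0],[0,0,1,0,0,0],[0,0,1,0,0,0],[0,0,0.5,0,0,0]]}}

```text
time: 27.8
eef_pos: [0.6066, -0.1462, 0.1168]
ee_rot: [-2.401, 2.02, -0.01]
wrist_force: [-0.0, 0.2, -2.7]
grip_width: 0.0246
```

```bash
python3 -c "
from h import *
plan(.6047,-.147,.1013,-80)"
```

```text
t 27.8 tcp [ 0.6066 -0.1462  0.1168] yaw -80.2 tilt 0.45 w 0.0246 F [-0.   0.2 -2.7] q1,7 [ 0.16 -1.16]
 tool cm [0.05 0.22 1.55] rot z deg -0.2 tilt fix [-0.43 -0.14] | world d mm [ -1.9  -0.8 -15.5]
```

Call:
{"api": "step_arm", "payload": {"deltas": [[0.1,0.2,0.5,-0.4,-0.1,0],[0,0,0.4,0,0,0],[0,0,0.2,0,0,0],[0,0,0.1,0,0,0]]}}

```text
time: 28.2
eef_pos: [0.6047, -0.1478, 0.1037]
ee_rot: [2.403, -2.023, 0.001]
wrist_force: [-0.2, 0.7, -2.3]
grip_width: 0.0248
```

Call:
{"api": "step_arm", "payload": {"deltas": [[0,0,0.15,0,0,0]]}}

```text
time: 28.3
eef_pos: [0.6049, -0.1479, 0.1023]
ee_rot: [2.403, -2.023, 0.001]
wrist_force: [-0.3, -0.7, -2.3]
grip_width: 0.0246
```

Call:
{"api": "step_arm", "payload": {"deltas": [[0,0,0.12,0,0,0]]}}

```text
time: 28.4
eef_pos: [0.6049, -0.1479, 0.1011]
ee_rot: [2.403, -2.023, 0.001]
wrist_force: [0.4, 0.1, -2.3]
grip_width: 0.0242
```

Call:
{"api": "step_arm", "payload": {"deltas": [[0,0,0.1,0,0,0]]}}

```text
time: 28.5
eef_pos: [0.605, -0.1479, 0.1008]
ee_rot: [2.403, -2.023, 0.002]
wrist_force: [-7.2, 3.4, 23.4]
grip_width: 0.0246
```

Contact with the pocket floor. I'll release and retreat.

Call:
{"api": "step_arm", "payload": {"deltas": [[0,0,0,0,0,0],[0,0,0,0,0,0],[0,0,0,0,0,0],[0,0,0,0,0,0]], "grip": 0}}

```text
time: 28.9
eef_pos: [0.6055, -0.148, 0.1015]
ee_rot: [-2.403, 2.023, -0.004]
wrist_force: [-1.0, 0.0, 0.4]
grip_width: 0.0428
```

Call:
{"api": "step_arm", "payload": {"deltas": [[0,0,-1,0,0,0],[0,0,-3,0,0,0],[0,0,-4,0,0,0],[0,0,-4,0,0,0],[0,0,-3,0,0,0],[0,0,-2,0,0,0]]}}

```text
time: 29.5
eef_pos: [0.6039, -0.1476, 0.2788]
ee_rot: [2.403, -2.023, -0.0]
wrist_force: [0.2, 0.1, 0.1]
grip_width: 0.043
```

Call:
{"api": "step_arm", "payload": {"deltas": [[-4,0,0,0,0,0],[-4.5,0,0,0,0,0],[-4.5,0,0,0,0,0],[-4.5,0,0,0,0,0],[-4.5,0,0,0,0,0],[-4.5,0,0,0,0,0],[-4.5,0,0,0,0,0],[-2,0,0,0,0,0],[0,0,0,0,0,0]]}}

```text
time: 30.4
eef_pos: [0.5451, 0.189, 0.2881]
ee_rot: [-2.395, 2.022, -0.013]
wrist_force: [0.1, -0.6, -0.2]
grip_width: 0.0425
```

```bash
python3 -c "
from station import env
import cv2
im=env.get_image('side');cv2.imwrite('pics/side14.png',cv2.resize(im[110:310,240:370],None,fx=3,fy=3,interpolation=2))
cv2.imwrite('pics/raw_side.png',im)
im=env.get_image('top');cv2.imwrite('pics/top14.png',cv2.resize(im[110:250,310:460],None,fx=4,fy=4,interpolation=2))
cv2.imwrite('pics/raw_top.png',im)
print(env.get_state()['time'])
"
```

```text
30.5
```

View pics/side14.png

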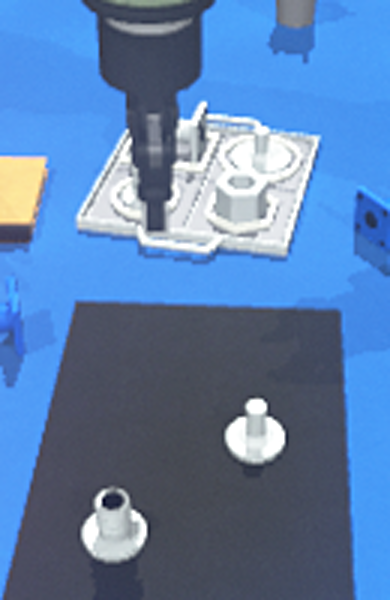

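View pics/top14.png

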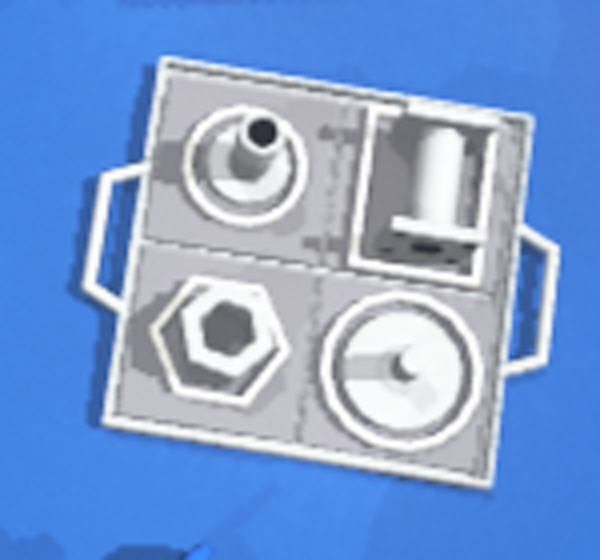

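```bash
python3 -c "
from h import *
P={'tail':((263,132),.075,(.6047,-.147)),'nut':((230,327),.047,(.4932,-.1312)),'capdisc':((404,372),.015,(.4788,-.2427)),'spool':((450.5,170),.063,(.5887,-.258))}
for k,(p,z,c) in P.items():
    X=atz('top',(310+p[0]/4,110+p[1]/4),z)[:2];print(k,X.round(4),((X-c)*1000).round(1),'mm')
import cv2
im=cv2.imread('pics/raw_top.png');cv2.imwrite('pics/top15.png',cv2.resize(im[125:185,390:450],None,fx=10,fy=10,interpolation=2))
im=cv2.imread('pics/raw_side.png');cv2.imwrite('pics/side15.png',cv2.resize(im[140:200,265:350],None,fx=8,fy=8,interpolation=2))
"
```

```text
tail [ 0.6068 -0.149 ] [ 2.1 -2. ] mm
nut [ 0.4957 -0.1339] [ 2.5 -2.7] mm
capdisc [ 0.4775 -0.2438] [-1.3 -1.1] mm
spool [ 0.5908 -0.2617] [ 2.1 -3.7] mm
```

View pics/top15.png

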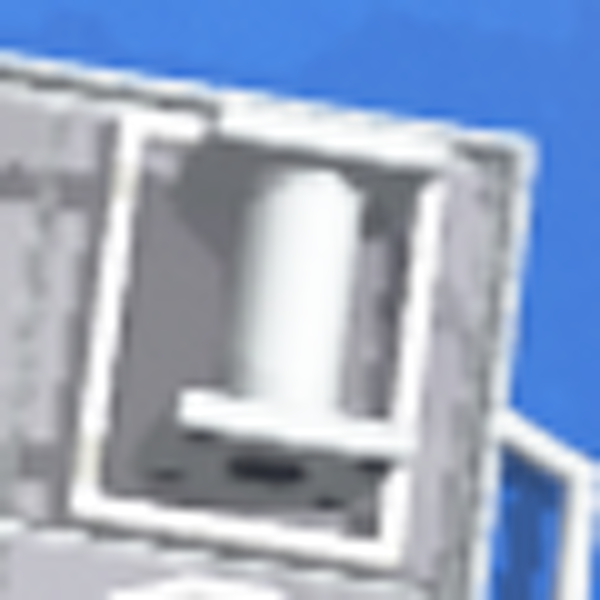

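View pics/side15.png

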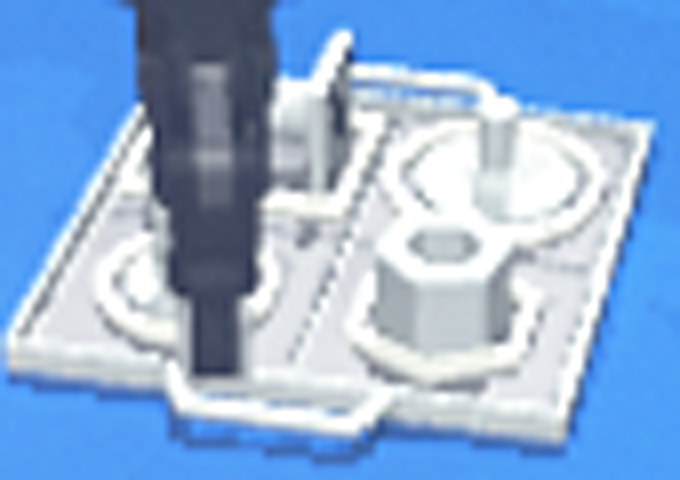

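Call:
{"api": "step_arm", "payload": {"deltas": [[-2,4,0,0,0,0],[-2,4,0,0,0,0],[-2,4,0,0,0,0],[0,2,0,0,0,0],[0,0,0,0,0,0]]}}

```text
time: 31.0
eef_pos: [0.3952, 0.216, 0.2872]
ee_rot: [-2.381, 2.039, -0.02]
wrist_force: [1.1, 0.1, 0.3]
grip_width: 0.0429
```

```bash
python3 -c "
from station import env
import cv2
im=env.get_image('side');cv2.imwrite('pics/side16.png',cv2.resize(im[135:205,260:352],None,fx=8,fy=8,interpolation=2))
"
```

```text
(no output)
```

View pics/side16.png

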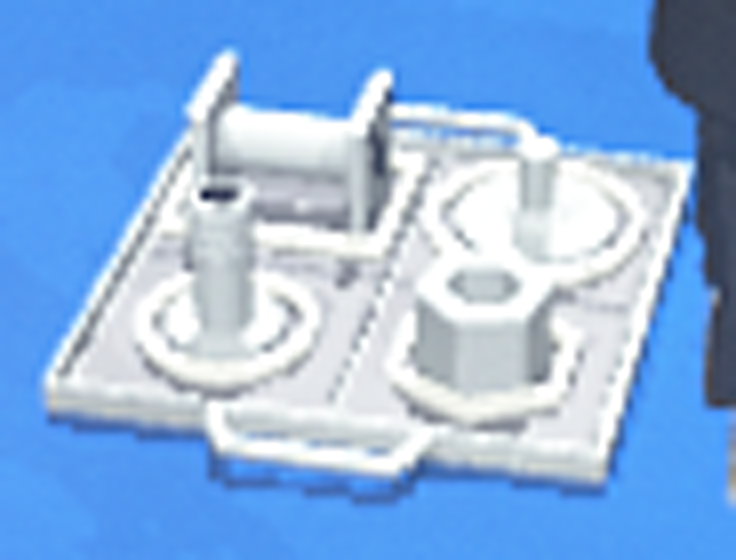

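```bash
python3 -c "
from h import *
def s(x,y):return(260+x/8,135+y/8)
print('+x +y corner',tri((411.8,135.3),s(190,106)))
print('-x +y corner',tri((408.2,167.3),s(372,133)))
print('+x -y', tri((435.5,140.5),s(234,50)))
print('-x -y', tri((431.3,170.2),s(388,72)))
print('nut top',tri((367.5,191.75),s(486,284)))
print('tail bore',tri((375.75,143),s(220,192)))
"
```

```text
+x +y corner (array([ 0.63075329, -0.23556799,  0.06737358]), np.float64(0.00019768844929024857))
-x +y corner (array([ 0.5512689 , -0.22661655,  0.06385997]), np.float64(0.002137157560397475))
+x -y (array([ 0.61945588, -0.29192811,  0.06575586]), np.float64(0.0008888457766434743))
-x -y (array([ 0.54761387, -0.28086294,  0.06404427]), np.float64(0.00043068308795751124))
nut top (array([ 0.49412328, -0.1337002 ,  0.04771559]), np.float64(0.001431712609086479))
tail bore (array([ 0.60561333, -0.14874266,  0.07674104]), np.float64(0.0005604728897263129))
```

```bash
python3 -c "
from station import env
print(env.sign_off()); print(env.get_state()['time'])"
```

```text
the job is handed in; nothing more can be done
None
the job is handed in; nothing more can be done
```

I gripped all four fittings, set each down in its own pocket and handed the job in at about 31 s of the 104 s. `sign_off` gives no verdict, so these are my own last checks.

| Fitting | Distance from pocket centre | Seating in the last pictures |
|---|---|---|
| Tall hose tail | about 3 mm | upright, inside the rim |
| Large cap | about 2 mm | flat, inside the rim |
| Hexagonal nut | about 4 mm | flat, inside the rim |
| Pipe spool | about 4 mm, aligned with the long axis | inside the rim |

- **Look-alikes:** the short tail and small cap stand upright where they were; I did not touch them.
- **Spool level:** its flange tops measured 64 to 67 mm high against the expected 63 mm. I took the difference, about 0.03 rad of apparent tilt, as reading error; the limit is 0.1 rad.
- **Cap contact:** while seating the cap, the wrist force rose briefly to about 80 N (limit 120 N). I backed off before letting go. The other contacts were 18 to 37 N.
- **Arm:** it was clear of everything at the end.

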